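Pull the wide chasers from the clip strip

ROBOT

A 6-joint arm with a two-finger parallel gripper is mounted at the origin on the work surface. World frame = base frame: x ahead of the robot, y to its left, z up, the work surface at z = 0. Lengths are in m, angles in rad, forces in N, time in s.
With the tool pointing down it reaches from about 0.375 to 0.975 m from the base axis. Payload 3.8 kg.
Tool frame: the origin (TCP) lies on the centre line of the jaws, within the pads' length; the fingertips stand 22 mm ahead of it and the grasp point (between the pads) lies 3 mm ahead of it; x points along the fingers, y is the direction in which the jaws open and shut, and the axes are right-handed (so a half turn about x gives the same grasp; the last joint's range is limited). The gripper opens to 85 mm and grips with 20 to 120 N. Pads are 22 mm wide; open, the fingers measure 114 mm over their backs; the gripper's body (76 mm by 85 mm) begins 54 mm behind the grasp point. The pads swing forward as they close: fully open they stand 13 mm farther back than shut.
Start: joints at [-1.169, 0.264, 1.604, -0, 1.274, -0.037], TCP at [0.287, -0.611, 0.253] pointing down, gripper open.
Joint ranges: [-2.63, 2.63], [-0.94, 2.18], [0.31, 2.57], [-1.31, 4.45], [0, 2.66], [-2.55, 2.55]. Speed limits (rad/s): [2.57, 2.57, 3.14, 3.14, 3.14, 3.14].

INTERFACE

Orientations are given as a rotation vector (axis times angle).
In Python, from workcell import monitor, eyes, finish_job gives the robot as it stands. The module is installed in compiled form; this text tells all that it offers.
- The arm moves only by the tool play_rows, never from a script. Its argument "deltas" is a list of rows, each an object of numbers: "wx", "wy", "wz": the turn, a rotation vector about the world's x, y, z in degrees; "x", "y", "z": the shift along the world's x, y, z in mm; "fingers": the closure, from -1 (fully open) to 1 (shut), so that 0 is half open. A call has 1 to 20 rows; each row is the pose to reach, as a shift and turn from the pose commanded when the call began; what a row does not reach only later rows make up. A row lasts 1/8 s, in which the tool goes at most 62.5 mm and 10.7 degrees, less where a joint would pass 70% of its speed; a pose out of reach is approached as far as the arm can. A call with a gripper value outside its range is refused whole. The fingers move at their own pace and stop on an object; "grip_force" is the grip in N (left out, the last holds). Time passes only in rows, so rows that repeat a pose let the fingers close. It gives the time, the measured TCP pose, the force and the opening at its end, in the units of the state.
- monitor.read_state(): the state, without advancing time (a new reading comes with each control period).
- eyes.read_camera(name): name is "scene" or "side" or "wrist"; returns a dict with "frame" (400x640x3 uint8, red, green, blue), "depth" (400x640 float32, m along the optical axis (not along the pixel's ray), 0 where there is no reading), "K" (3x3 intrinsics, pixels), "k1" (the pictures are not rectified: a ray, as slopes to the right and down, at radius r is drawn at 1 + k1 r^2 times it, then the intrinsics apply), "view" (4x4, takes a point from world to camera coordinates); the wrist camera has in their place "tool_from_camera" (4x4, takes a point from camera to tool coordinates, whose origin is the TCP and whose axes are the tool frame's). Camera axes: x right, y down, z forward; pixel columns grow to the right and rows downward; lengths in m; the calibration is good to about 2 mm. A picture is of the moment at which its call begins: read the wrist's pose just before it.
- finish_job(): hands the job in, once; it reports no verdict.
The state is a dict: "time": time; "q": joint angles; "joint_vel": joint speeds; "joint_torque": joint torques, N m; "tool_pos": TCP position; "tcp_rot": TCP orientation; "wrist_force": force on the tool from outside, world axes, zero at the start; "torque": the same for the moment, N m; "width": opening from 0.0 (shut) to 1.0 (fully open).
Only numpy, scipy, OpenCV 4.12 (cv2) and the standard library are available. Lean on these libraries where they do the work, as an engineer would, in place of code of your own. Each camera call takes 0.05 s, during which the arm holds its last target.

TASK

Pull the two wide, T-shaped threading chasers out of the sloping clip strip, one at a time: put the first in the parts tray before you unclip the second, and put that in the tray too. Set them down there rather than drop them. Leave the two narrow chasers clipped in and the can and the file where they are.

Things in the scene. Friction and masses are not known exactly. Their poses are not given: they have to be found in the camera images.
- strip: Grey metal clip strip with four slots in a level row along its y, bolted to the bench. Origin: centre of its 120 x 330 mm base's underside, on the bench top; z up. The slots lean 30 degrees from vertical to its -x (towards the robot): a chaser comes out along (-0.5, 0, 0.866) in this frame. End cheeks rise 86 mm above the bench at y = +-121 mm; a carry bar crosses over the row.
- strip_floor (a point): Middle of the slots' floor line, 60 mm above the bench. The slots lie at y = -84, -28, +28, +84 mm along the strip (56 mm apart), one chaser in each, its foot on this floor. Chasers may be in any order.
- strip_bar (a point): Middle of the strip's fixed steel carry bar, 16 mm thick, level along the strip's y from -155 to +155 mm, 241 mm above the bench, carried by a bent leg at each end behind the row (legs at x = +45 mm, y = +-155 mm). It hangs over the chasers' heads in the way of an upright gripper; a tool leaning with the slots (fingers pointing away from the robot) clears it, its axis 85 mm from the centre of the bar.
- strip_mouth (a point): Middle of the channel's mouth, 24 mm up the lean from the floor; channel 22 mm thick over its walls, 1 mm play at each face of a chaser. In each slot two sprung noses bite 2 mm deep notches in the shank's edges, 4 to 16 mm from the foot: it takes a straight pull of about 5 to 15 N along the lean, hardest in the first few mm; the foot leaves the mouth after 24 mm.
- wide_a_mid (a point): One wide threading chaser: flat steel T, 66 mm long, 12 mm thick. Shank 20 mm wide for the first 30 mm from the foot, then a head 36 mm wide; small teeth on the top edge. Point: its centre, 33 mm from foot and top. Own z runs from foot to top, y along width, x through thickness. Clipped in, its top 42 mm stand out of the strip, flat faces free to pinch. 0.12 to 0.21 kg.
- wide_b_mid (a point): The other wide threading chaser: flat steel T, 66 mm long, 12 mm thick. Shank 20 mm wide for the first 30 mm from the foot, then a head 36 mm wide; small teeth on the top edge. Point: its centre, 33 mm from foot and top. Own z runs from foot to top, y along width, x through thickness. Clipped in, its top 42 mm stand out of the strip, flat faces free to pinch. 0.12 to 0.21 kg.
- narrow_a_mid (a point): One narrow threading chaser, to stay in the strip: flat steel bar 66 mm long, 20 mm wide over its whole length (no wider head), 12 mm thick, small teeth on the top edge. Point: its centre, 33 mm from foot and top. Own z runs from foot to top, y along width, x through thickness. Clipped in, its top 42 mm stand out of the strip.
- narrow_b_mid (a point): The other narrow threading chaser, to stay in the strip: flat steel bar 66 mm long, 20 mm wide over its whole length (no wider head), 12 mm thick, small teeth on the top edge. Point: its centre, 33 mm from foot and top. Own z runs from foot to top, y along width, x through thickness. Clipped in, its top 42 mm stand out of the strip.
- tray: Open shallow parts tray of dark sheet steel, fixed, 170 mm (its x) by 140 mm (its y) outside, walls 4 mm thick and 25 mm high, floor 4 mm thick. Origin: centre of its underside, on the bench top; z up.
- can: Bystander: plain aluminium can, 60 mm across, 130 mm high, standing loose. Origin: centre of its underside.
- file: Bystander: loose flat file with a wooden handle, 245 mm long, 24 mm wide, 21 mm high, lying along its own x. Origin: on the bench under its middle.
There are look-alikes about, which are no part of the job. Several things have the shape of the tray; the one meant has the colours described above. Leave any orange look-alike of the part that bears wide_b_mid alone.

How it is judged:
By the outcome, as a careful person would: the job done as asked, in the order asked, and still so for the second after the job is handed in, with the robot touching nothing.
It also fails if it takes over 58 s, if anything falls off the work surface, if the arm or the gripper's body presses on something with over 40 N, if the wrist force passes 120 N, or if a joint passes its speed limit or range.

## Working session

There is one attempt and no reset: what is moved stays moved. The work goes in short steps, Python scripts to look and compute and a tool call to move; the robot and the scene stay as the last step left them, time stands still between calls to the robot, and variables do not carry over. Pictures are saved under pics/ and viewed, and the job is handed in when it is done.

Besides the shell and the picture viewer there is one more tool, called after "Emit:" by a JSON object that holds its "api" and its "payload", one argument or row to a line. play_rows: Moves the arm, as the interface text tells. Its arguments: {"type":"object","properties":{"deltas":{"type":"array"},"grip_force":{"type":"number"}},"required":["deltas"]}

```bash
mkdir -p pics; ls; python3 - <<'E'
from workcell import monitor, eyes
import cv2, numpy as np
print(monitor.read_state())
for n in ("scene","side","wrist"):
    d=eyes.read_camera(n)
    np.savez(f"cam_{n}.npz",**d)
    cv2.imwrite(f"pics/{n}0.png",d["frame"][:,:,::-1])
    print(n,d["K"].tolist(),d["k1"],d.get("view",d.get("tool_from_camera")).round(4).tolist())
E
```

```text
pics
{'time': 0.0, 'q': array([-1.16888027e+00,  2.64760708e-01,  1.60537293e+00,  1.92892581e-05,
        1.27372617e+00, -3.68946512e-02]), 'joint_vel': array([-0.00015571,  0.00074279,  0.00113082,  0.00113559, -0.00068595,
        0.00119393]), 'joint_torque': array([ 7.94379594e-04, -5.15105224e+01, -3.67315865e+01, -5.38445875e-05,
        1.29509746e-02,  2.09957918e-06]), 'tool_pos': array([ 0.28651973, -0.61041053,  0.25195748]), 'tcp_rot': array([ 1.97895261,  0.4436439 , -1.97975032]), 'wrist_force': array([-1.20599485, -0.73587357, -0.04448902]), 'torque': array([-0.02871642, -0.02153493,  0.01606505]), 'width': 1.0038951125799347}
scene [[384.7540562806581, 0.0, 313.9966905565184], [0.0, 384.7540562806581, 195.43361341566887], [0.0, 0.0, 1.0]] -0.06926678502543132 [[0.8055, 0.5925, 0.009, -0.5242], [0.4378, -0.5848, -0.683, -0.0838], [-0.3994, 0.554, -0.7304, 1.2368], [0.0, 0.0, 0.0, 1.0]]
side [[371.9964079663488, 0.0, 322.82387959312655], [0.0, 371.9964079663488, 201.9205499249986], [0.0, 0.0, 1.0]] -0.06671119008711035 [[0.9856, -0.1684, 0.0135, -0.5171], [-0.0744, -0.5045, -0.8602, 0.2286], [0.1517, 0.8468, -0.5097, 0.8383], [0.0, 0.0, 0.0, 1.0]]
wrist [[349.9939318070778, 0.0, 322.08594421820277], [0.0, 349.9939318070778, 198.36651985555133], [0.0, 0.0, 1.0]] 0.009013235612647079 [[-0.0, -0.2857, 0.9583, -0.1209], [1.0, -0.0002, -0.0, -0.0004], [0.0002, 0.9583, 0.2857, -0.0722], [0.0, 0.0, 0.0, 1.0]]
```

View pics/scene0.png

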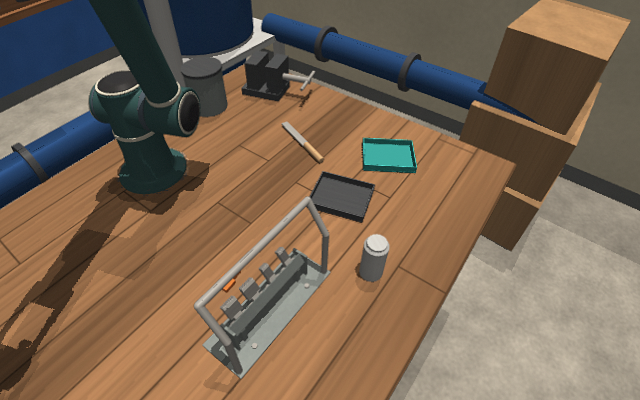

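View pics/side0.png

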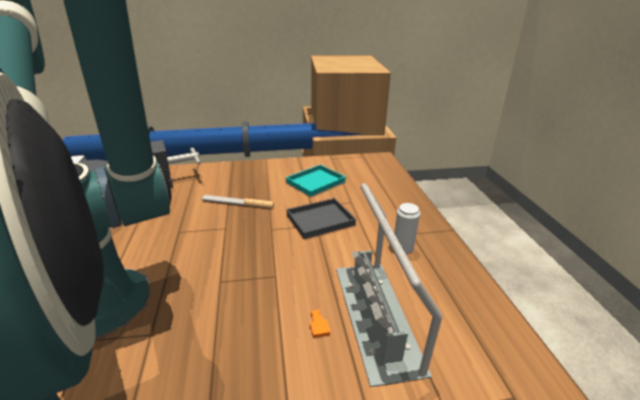

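View pics/wrist0.png

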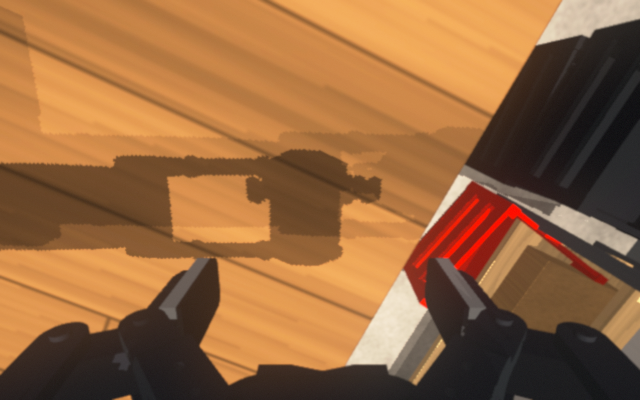

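The scene view shows the strip around (265,300), the dark tray at (343,197), the teal look-alike tray at (388,156), the can at (374,258), the file at (303,142) and the orange chaser at (229,285). Next I'll enlarge the strip and deproject it.

```bash
cat > h.py <<'E'
import numpy as np, cv2
from scipy.spatial.transform import Rotation as R
def load(n): return dict(np.load(f"cam_{n}.npz"))
def slopes(d,uv):
    K=d["K"];uv=np.atleast_2d(np.array(uv,float))
    p=np.stack([(uv[:,0]-K[0,2])/K[0,0],(uv[:,1]-K[1,2])/K[1,1]],1)
    k=float(d["k1"]);s=p.copy()
    for _ in range(20):
        s=p/(1+k*(s**2).sum(1,keepdims=True))
    return s
def w2c(d):
    if "view" in d: return d["view"]
    T=np.eye(4);T[:3,:3]=R.from_rotvec(d["rot"]).as_matrix();T[:3,3]=d["pos"]
    return np.linalg.inv(T@d["tool_from_camera"])
def ray(d,uv):
    V=w2c(d);s=slopes(d,uv);D=np.c_[s,np.ones(len(s))]@V[:3,:3]
    o=-V[:3,:3].T@V[:3,3];return o,D   # point=o+depth*D
def world(d,uv):
    o,D=ray(d,uv);uv=np.atleast_2d(np.array(uv)).astype(int)
    z=d["depth"][uv[:,1],uv[:,0]];return o+D*z[:,None]
def cloud(d):
    vv,uu=np.mgrid[0:400,0:640];uv=np.c_[uu.ravel(),vv.ravel()]
    P=world(d,uv);P[d["depth"].ravel()<=0]=np.nan
    return P.reshape(400,640,3)
def onplane(d,uv,z):
    o,D=ray(d,uv);return o+D*((z-o[2])/D[:,2])[:,None]
def proj(d,P):
    V=w2c(d);c=np.atleast_2d(P)@V[:3,:3].T+V[:3,3];s=c[:,:2]/c[:,2:]
    s=s*(1+float(d["k1"])*(s**2).sum(1,keepdims=True))
    return s*[d["K"][0,0],d["K"][1,1]]+[d["K"][0,2],d["K"][1,2]]
def tri(ds,uvs):
    A=np.zeros((3,3));b=np.zeros(3);L=[]
    for d,uv in zip(ds,uvs):
        o,D=ray(d,uv);u=D[0]/np.linalg.norm(D[0]);M=np.eye(3)-np.outer(u,u);A+=M;b+=M@o;L.append((o,M))
    p=np.linalg.solve(A,b);return p,[np.linalg.norm(M@(p-o)) for o,M in L]
def crop(d,x0,y0,x1,y1,s,name):
    im=d["frame"][y0:y1,x0:x1,::-1];cv2.imwrite(name,cv2.resize(im,None,fx=s,fy=s,interpolation=cv2.INTER_CUBIC))
E
python3 - <<'E'
from h import *
s=load("scene");d=load("side")
crop(s,180,190,340,390,3,"pics/c_s.png"); crop(d,280,170,450,390,2.7,"pics/c_d.png")
for n,c in (("s",s),("d",d)):
    P=cloud(c); print(n,"z bench check",np.nanmedian(P[...,2][300:390,200:300]) , (c["depth"]>0).mean())
E
```

```text
s z bench check 0.003965339893799991 0.99596875
d z bench check 0.0001870649565808291 0.99600390625
```

View pics/c_s.png

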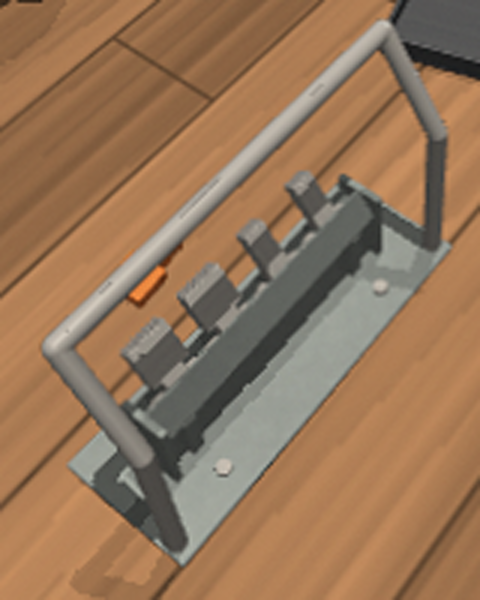

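View pics/c_d.png

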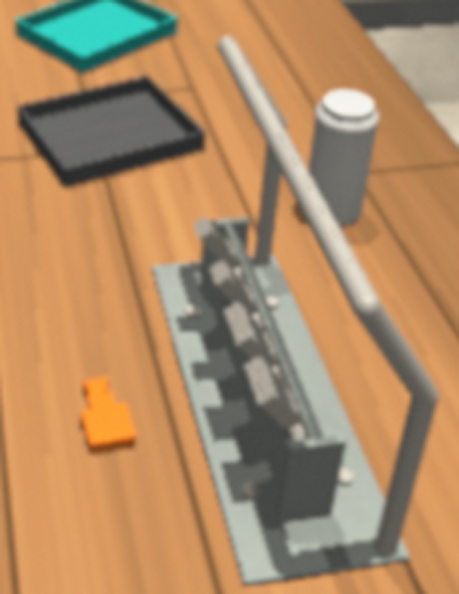

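```bash
cat > fit.py <<'E'
from h import *
from scipy.optimize import least_squares
s=load("scene");d=load("side")
S=lambda u,v:(180+u/3,190+v/3); D=lambda u,v:(280+u/2.7,170+v/2.7)
B=lambda a,b:(a*.060,b*.165,0.003)
obs=[(s,S(68,465),B(-1,-1)),(s,S(183,565),B(1,-1)),(s,S(450,245),B(1,1)),
     (d,D(153,267),B(-1,1)),(d,D(245,583),B(-1,-1)),(d,D(408,556),B(1,-1))]
def T(p,X): c,q=np.cos(p[2]),np.sin(p[2]);X=np.atleast_2d(X);return np.c_[p[0]+c*X[:,0]-q*X[:,1],p[1]+q*X[:,0]+c*X[:,1],X[:,2]]
def res(p): return np.concatenate([(proj(c,T(p,X))-uv).ravel() for c,uv,X in obs])
if __name__=="__main__":
    r=least_squares(res,[0.7,-0.2,0]);print(r.x,np.degrees(r.x[2]),r.fun.reshape(-1,2).round(1).tolist())
    p=r.x;np.save("strip.npy",p)
    L=np.array([-.5,0,.866])
    for c,n in ((s,"s"),(d,"d")):
        im=c["frame"][:,:,::-1].copy();im=cv2.resize(im,None,fx=3,fy=3,interpolation=cv2.INTER_CUBIC)
        def line(pts,col):
            q=(proj(c,T(p,pts))*3+1).astype(int);cv2.polylines(im,[q.reshape(-1,1,2)],False,col,1)
        line([(-.06,-.165,0),(.06,-.165,0),(.06,.165,0),(-.06,.165,0),(-.06,-.165,0)],(0,0,255))
        xb=0.5
        for y,w in ((-.084,.018),(-.028,.018),(.028,.01),(.084,.01)):
            f=np.array([0,y,.06]);t=f+.066*L
            line([f+[0,-w,0]+.03*L,t+[0,-w,0],t+[0,w,0],f+[0,w,0]+.03*L],(0,255,255))
        np.savez("b.npz",p=p)
        cv2.imwrite(f"pics/fit_{n}.png",im[560:1170,520:1050] if n=="s" else im[500:1170,820:1370])
    # bar from cloud
    for c in (s,d):
        P=cloud(c).reshape(-1,3);P=P[~np.isnan(P).any(1)]
        ct,q=np.cos(p[2]),np.sin(p[2]);X=np.c_[ct*(P[:,0]-p[0])+q*(P[:,1]-p[1]),-q*(P[:,0]-p[0])+ct*(P[:,1]-p[1]),P[:,2]]
        m=(abs(X[:,0])<.12)&(abs(X[:,1])<.12)&(X[:,2]>.2)&(X[:,2]<.28);print("bar",m.sum(),X[m].mean(0),np.percentile(X[m],[5,95],axis=0).round(4).tolist())
        m=(abs(X[:,0])<.055)&(abs(X[:,1])<.16)&(X[:,2]<.02);print("base z",np.median(X[m][:,2]))
        for y in (-.084,-.028,.028,.084):
            m=(abs(X[:,0]+.03)<.04)&(abs(X[:,1]-y)<.022)&(X[:,2]>.095)&(X[:,2]<.14);
            if m.sum():print(y,m.sum(),X[m].mean(0).round(4),np.percentile(X[m],[2,98],axis=0).round(4).tolist())
E
python3 fit.py
```

```text
[ 0.62161527 -0.1352106  -0.00477899] -0.2738158249440729 [[-0.7, 0.5], [0.1, 1.0], [0.9, 0.5], [-1.2, -0.8], [-0.8, -0.4], [0.4, -0.3]]
bar 972 [-0.00404152 -0.01032664  0.24686123] [[-0.0115, -0.111, 0.2407], [0.0012, 0.104, 0.2504]]
base z 0.006509360687395438
-0.084 258 [-0.0286 -0.0855  0.1071] [[-0.0428, -0.1029, 0.0957], [-0.0173, -0.0668, 0.1171]]
-0.028 240 [-0.028  -0.0291  0.1071] [[-0.0421, -0.0459, 0.0953], [-0.0169, -0.0103, 0.1175]]
0.028 127 [-0.0278  0.0267  0.1069] [[-0.0417, 0.0174, 0.0956], [-0.0174, 0.0374, 0.1161]]
0.084 120 [-0.0273  0.0828  0.1068] [[-0.0408, 0.0737, 0.0956], [-0.0158, 0.0941, 0.1174]]
bar 718 [-0.0098149  -0.01731825  0.24747862] [[-0.0149, -0.1123, 0.2416], [-0.0022, 0.1014, 0.2505]]
base z 0.00650631772437732
-0.084 209 [-0.0317 -0.0913  0.1081] [[-0.0417, -0.1052, 0.0956], [-0.0173, -0.0708, 0.1166]]
-0.028 180 [-0.0319 -0.0353  0.1086] [[-0.0424, -0.0493, 0.0959], [-0.0179, -0.0134, 0.1173]]
0.028 107 [-0.0318  0.0216  0.1079] [[-0.0422, 0.0144, 0.0961], [-0.018, 0.0346, 0.1176]]
0.084 92 [-0.0312  0.0775  0.1079] [[-0.0417, 0.0704, 0.0956], [-0.0171, 0.0902, 0.1176]]
```

```bash
sed -i 's/b\*.165,0.003/b*.165,0.006/' fit.py; python3 fit.py
```

```text
[ 0.62164131 -0.13641245 -0.00511556] -0.2930998816635863 [[-1.4, 0.4], [-0.5, 1.0], [0.7, 0.2], [-1.1, -1.4], [-0.5, -0.8], [0.9, -0.7]]
bar 974 [-0.0040751  -0.00984521  0.24686899] [[-0.0116, -0.1104, 0.2407], [0.0012, 0.1048, 0.2505]]
base z 0.0065080513092317105
-0.084 258 [-0.0286 -0.0843  0.1071] [[-0.0428, -0.1017, 0.0957], [-0.0173, -0.0657, 0.1171]]
-0.028 240 [-0.028  -0.0279  0.1071] [[-0.0422, -0.0447, 0.0953], [-0.017, -0.0091, 0.1175]]
0.028 127 [-0.0278  0.0279  0.1069] [[-0.0417, 0.0186, 0.0956], [-0.0174, 0.0386, 0.1161]]
0.084 120 [-0.0273  0.084   0.1068] [[-0.0409, 0.0749, 0.0956], [-0.0159, 0.0953, 0.1174]]
bar 720 [-0.009858   -0.0174064   0.24747477] [[-0.015, -0.1123, 0.2416], [-0.0023, 0.1016, 0.2505]]
base z 0.006506185252306285
-0.084 210 [-0.0317 -0.0901  0.1081] [[-0.0417, -0.1043, 0.0956], [-0.0173, -0.0697, 0.1166]]
-0.028 180 [-0.032  -0.0341  0.1086] [[-0.0424, -0.0481, 0.0959], [-0.0179, -0.0122, 0.1173]]
0.028 107 [-0.0318  0.0228  0.1079] [[-0.0423, 0.0155, 0.0961], [-0.0181, 0.0358, 0.1176]]
0.084 92 [-0.0313  0.0787  0.1079] [[-0.0418, 0.0716, 0.0956], [-0.0171, 0.0914, 0.1176]]
```

View pics/fit_s.png

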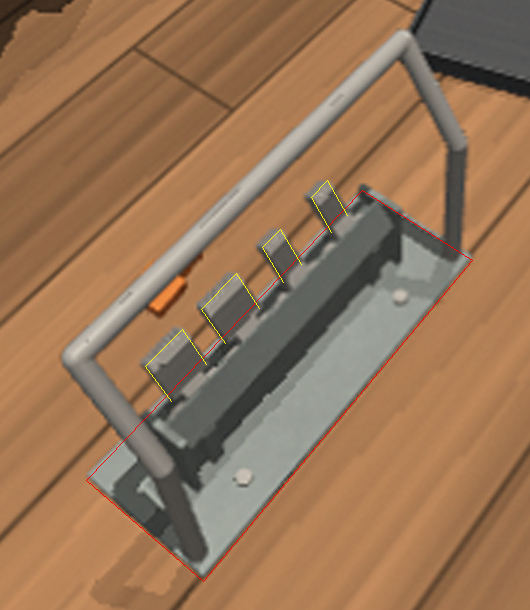

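View pics/fit_d.png

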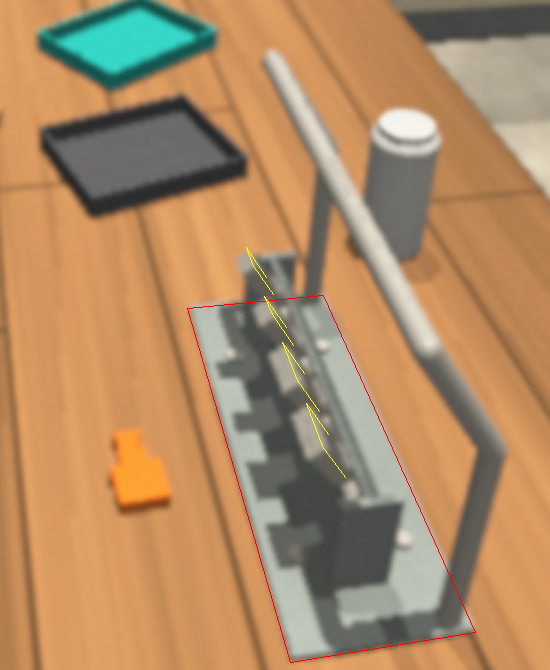

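The strip pose fits to about 1 px in both views, at (0.6216, -0.136) with yaw -0.3°. The two wide T-heads are at scene pixels (232,308) and (249,289), which are slots y=-84 and -28. The two narrow ones are at (266,272) and (282,253), and the orange one lies loose on the bench at (229,285). Next I'll find the tray pose and the start rotation.

```bash
python3 - <<'E'
from h import *
s=load("scene");d=load("side");w=load("wrist")
print(R.from_rotvec([1.97895261,0.4436439,-1.97975032]).as_matrix().round(3).tolist())
for c,n in ((s,"s"),(d,"d")):
    P=cloud(c);f=c["frame"].astype(int)
    # dark tray: points with z<.035, dark, in region
    m=(P[...,2]<.04)&(P[...,2]>-0.01)&(f.max(2)<110)&(P[...,0]>.45)&(P[...,0]<.9)&(P[...,1]>.05)&(P[...,1]<.45)
    n_,lab,st,ce=cv2.connectedComponentsWithStats(m.astype(np.uint8))
    i=1+np.argmax(st[1:,4]);mm=lab==i;Q=P[mm];print(n,st[i],"z pct",np.percentile(Q[:,2],[2,25,50,75,98]).round(4))
    r=cv2.minAreaRect((Q[:,:2]*1000).astype(np.float32));print("rect mm",r)
    top=Q[Q[:,2]>.02];print("top rim rect",cv2.minAreaRect((top[:,:2]*1000).astype(np.float32)))
    o=(f[...,0]>200)&(f[...,2]<60)&(f[...,1]<160);print("orange",P[o].mean(0))
    m=(P[...,2]>.12)&(P[...,2]<.14)&(P[...,0]>.65)&(P[...,1]>.05)&(P[...,0]<.9);print("can",np.nanmean(P[m],0))
crop(s,290,130,430,230,5,"pics/tray.png")
E
```

```text
[[-0.001, 0.425, -0.905], [0.002, -0.905, -0.425], [-1.0, -0.002, -0.0]]
s [ 307  172   79   51 2233] z pct [0.0005 0.0036 0.0052 0.0097 0.0257]
rect mm ((560.4011840820312, 267.31884765625), (226.04751586914062, 176.46490478515625), 10.444048881530762)
top rim rect ((558.4283447265625, 259.80120849609375), (169.27975463867188, 144.83021545410156), 16.55525016784668)
orange [ 0.50374706 -0.14809076  0.01237138]
can [0.77647867 0.57350751 0.12905964]
d [ 287  199   68   40 1678] z pct [0.0027 0.0054 0.0069 0.0152 0.0267]
rect mm ((557.9890747070312, 258.5705261230469), (169.66749572753906, 145.60313415527344), 15.970108985900879)
top rim rect ((558.5972900390625, 256.74163818359375), (169.5255126953125, 141.01243591308594), 15.949996948242188)
orange [ 0.48515482 -0.14802417  0.01185101]
can [0.76366451 0.67536769 0.12913477]
```

View pics/tray.png

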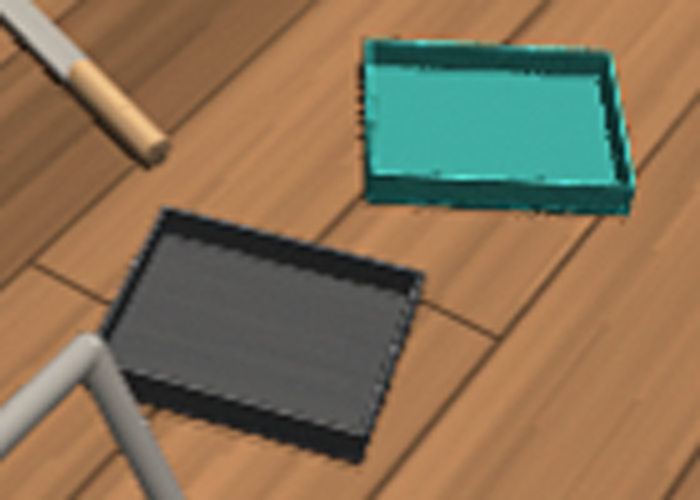

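The dark tray at scene (343,197) fits "dark sheet steel"; the teal one at (388,156) is the look-alike. The tray centre is at about (0.5585, 0.258), yaw 16°, with a rim height of 26 mm, and the two cameras agree within 3 mm. Now I'll work out the pre-grasp move.

```bash
cat > plan.py <<'E'
from h import *
p=np.load("strip.npy");yaw=p[2]
Rz=R.from_euler("z",yaw).as_matrix()
L=Rz@np.array([-.5,0,.8660254]); X=-L; Y=Rz@np.array([.8660254,0,.5]); Z=np.cross(X,Y)
RT=np.stack([X,Y,Z],1)
def tcp(yslot,up,back=0,dx=0):  # grasp point `up` m from the foot, retreat `back`
    f=np.array([p[0],p[1],0])+Rz@np.array([dx,yslot,.06])
    return f+L*(up+back+.003)
def delta(st,pos,Rm=RT):
    R0=R.from_rotvec(st["tcp_rot"]).as_matrix()
    return ((pos-st["tool_pos"])*1000).round(1), np.degrees(R.from_matrix(Rm@R0.T).as_rotvec()).round(2)
E
python3 - <<'E'
from plan import *
from workcell import monitor
st=monitor.read_state()
print(tcp(-.084,.048,.13), delta(st,tcp(-.084,.048,.13)))
E
```

```text
[ 0.53071279 -0.21994839  0.2167506 ] (array([244.1, 390.6, -35.5]), array([-17.08, -26.73,  63.01]))
```

Emit:
{"api": "play_rows", "payload": {
  "deltas": [
    {"x":180,"y":390,"z":20,"wx":-17.08,"wy":-26.73,"wz":63.01,"fingers":-1},
    {"x":180,"y":390,"z":20,"wx":-17.08,"wy":-26.73,"wz":63.01,"fingers":-1},
    {"x":180,"y":390,"z":20,"wx":-17.08,"wy":-26.73,"wz":63.01,"fingers":-1},
    {"x":180,"y":390,"z":20,"wx":-17.08,"wy":-26.73,"wz":63.01,"fingers":-1},
    {"x":180,"y":390,"z":20,"wx":-17.08,"wy":-26.73,"wz":63.01,"fingers":-1},
    {"x":180,"y":390,"z":20,"wx":-17.08,"wy":-26.73,"wz":63.01,"fingers":-1},
    {"x":180,"y":390,"z":20,"wx":-17.08,"wy":-26.73,"wz":63.01,"fingers":-1},
    {"x":180,"y":390,"z":20,"wx":-17.08,"wy":-26.73,"wz":63.01,"fingers":-1},
    {"x":244,"y":390.5,"z":-35.5,"wx":-17.08,"wy":-26.73,"wz":63.01,"fingers":-1},
    {"x":244,"y":390.5,"z":-35.5,"wx":-17.08,"wy":-26.73,"wz":63.01,"fingers":-1},
    {"x":244,"y":390.5,"z":-35.5,"wx":-17.08,"wy":-26.73,"wz":63.01,"fingers":-1}
  ],
  "grip_force": 20
}}

```text
time: 1.52
tool_pos: [0.5304, -0.2204, 0.2155]
tcp_rot: [1.416, 0.815, -0.82]
wrist_force: [0.2, 1.5, -1.0]
width: 1.003
```

```bash
cat > snap.py <<'E'
import sys
from plan import *
from workcell import monitor, eyes
st=monitor.read_state();w=eyes.read_camera("wrist");w["pos"]=st["tool_pos"];w["rot"]=st["tcp_rot"]
n=sys.argv[1];np.savez(f"cam_{n}.npz",**w);cv2.imwrite(f"pics/{n}.png",w["frame"][:,:,::-1])
print(st["time"],st["q"].round(3),st["tool_pos"].round(4),st["wrist_force"].round(2),st["width"])
E
python3 snap.py wA1; python3 - <<'E'
from plan import *
from workcell import monitor
st=monitor.read_state();print(delta(st,tcp(-.084,.048,.13)))
E
```

```text
1.525 [-0.597 -0.146  2.192  0.448  0.702 -0.879] [ 0.5304 -0.2204  0.2155] [ 0.23  1.55 -0.98] 1.0025614143798802
(array([ 0.3,  0.9, -0. ]), array([-0.05, -0.02,  0.  ]))
```

View pics/wA1.png

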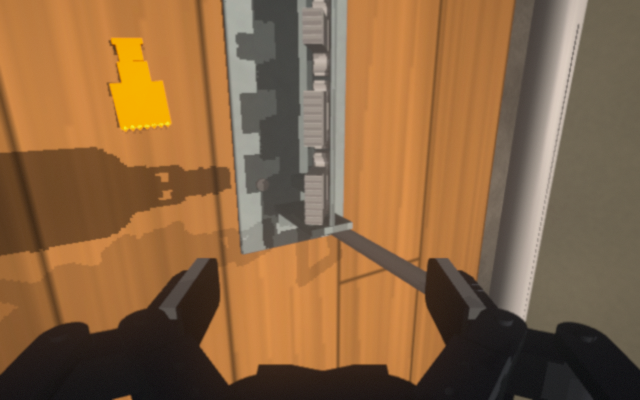

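The wrist view has wide A's toothed top at (314,200), wide B's at (313,118) and the first narrow one at (313,25). The bar is at the right, clear of the finger. I'll measure the tops from depth and compare them with the model.

```bash
python3 - <<'E'
from plan import *
w=load("wA1");s=load("scene");d=load("side")
P=cloud(w);org=np.array([p[0],p[1],0])
Q=(P-org)@Rz   # strip frame
# lean coords: a along L, b across thickness
a=(Q[...,0])*-.5+(Q[...,2]-.06)*.866; b=Q[...,0]*.866+(Q[...,2]-.06)*.5
for y in (-.084,-.028):
    m=(abs(Q[...,1]-y)<.025)&(a>.055)&(a<.08)&(abs(b)<.03)
    vv,uu=np.where(m)
    print(y,m.sum(),"px",uu.min(),uu.max(),vv.min(),vv.max(),"a",np.percentile(a[m],[5,50,95]).round(4),"b",np.percentile(b[m],[1,50,99]).round(4),"y",np.percentile(Q[...,1][m],[1,50,99]).round(4))
    t=org+Rz@(np.array([0,y,.06])+.066*np.array([-.5,0,.866])); print("pred px",proj(w,t),"side",proj(d,t),"scene",proj(s,t))
crop(w,220,60,420,260,3,"pics/wA1c.png")
crop(d,350,250,420,350,6,"pics/dc.png")
E
```

```text
-0.084 963 px 305 323 173 224 a [0.0588 0.0656 0.0673] b [-0.0136 -0.0072 -0.0009] y [-0.101  -0.0816 -0.0652]
pred px [[324.29465436 201.69306599]] side [[377.75426946 307.74368633]] scene [[227.66341643 302.2333329 ]]
-0.028 1115 px 303 323 91 146 a [0.0627 0.0657 0.0674] b [-0.0136 -0.007  -0.0009] y [-0.0451 -0.0266 -0.0096]
pred px [[324.3922852  120.24309311]] side [[369.65125927 286.72409059]] scene [[246.12326487 283.43631546]]
```

View pics/wA1c.png

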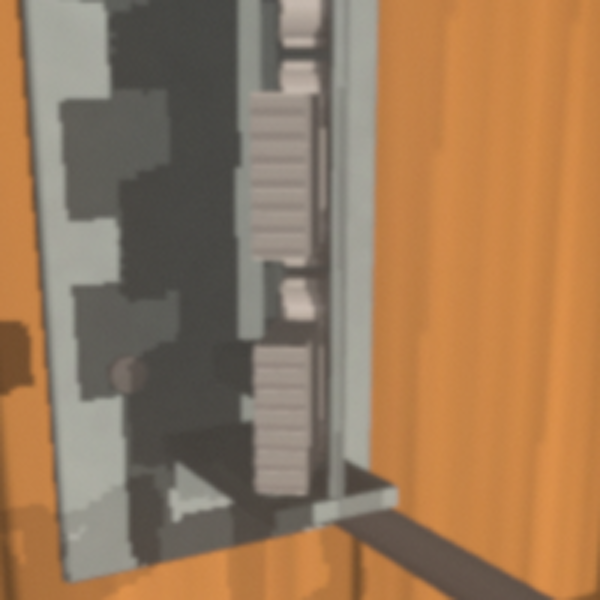

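View pics/dc.png

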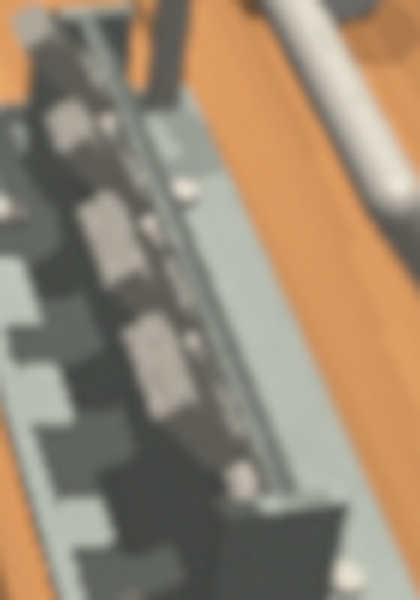

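```bash
python3 - <<'E'
from plan import *
w=load("wA1");s=load("scene");d=load("side");org=np.array([p[0],p[1],0])
A=dict(w=(220+281/3,60+420/3),d=(350+158/6,250+367/6),s=(180+148/3,190+338/3))
B=dict(w=(220+280/3,60+178/3),d=(350+112/6,250+240/6),s=(180+204/3,190+284/3))
def rep(q):
    Q=(q-org)@Rz; return "strip",Q.round(4),"a",round(Q[0]*-.5+(Q[2]-.06)*.866,4),"b",round(Q[0]*.866+(Q[2]-.06)*.5,4)
for o in (A,B):
    print("all",rep(tri([w,s,d],[o["w"],o["s"],o["d"]])[0]),tri([w,s,d],[o["w"],o["s"],o["d"]])[1])
    print("sd",rep(tri([s,d],[o["s"],o["d"]])[0])); print("ws",rep(tri([w,s],[o["w"],o["s"]])[0])); print("wd",rep(tri([w,d],[o["w"],o["d"]])[0]))
for c,n in ((w,"w"),(s,"s"),(d,"d")):
    P=cloud(c);Q=(P-org)@Rz;a=Q[...,0]*-.5+(Q[...,2]-.06)*.866;b=Q[...,0]*.866+(Q[...,2]-.06)*.5
    for y in (-.084,-.028,.028,.084):
        m=(abs(Q[...,1]-y)<.03)&(a>.063)&(a<.07)&(abs(b)<.02)
        if m.sum()>5: print(n,y,m.sum(),"b",np.percentile(b[m],[3,50,97]).round(4),"y",np.percentile(Q[...,1][m],[3,97]).round(4))
E
```

```text
all ('strip', array([-0.035 , -0.0826,  0.1077]), 'a', np.float64(0.0588), 'b', np.float64(-0.0065)) [np.float64(0.0025169470172770867), np.float64(0.002743500785971553), np.float64(0.0006921227922591835)]
sd ('strip', array([-0.0343, -0.0804,  0.1058]), 'a', np.float64(0.0568), 'b', np.float64(-0.0068))
ws ('strip', array([-0.0353, -0.0823,  0.1082]), 'a', np.float64(0.0594), 'b', np.float64(-0.0065))
wd ('strip', array([-0.0358, -0.0845,  0.1085]), 'a', np.float64(0.0599), 'b', np.float64(-0.0068))
all ('strip', array([-0.0338, -0.0259,  0.1062]), 'a', np.float64(0.0569), 'b', np.float64(-0.0062)) [np.float64(0.002431481858743654), np.float64(0.0021548991835402933), np.float64(0.0004081449404804446)]
sd ('strip', array([-0.0332, -0.024 ,  0.1051]), 'a', np.float64(0.0557), 'b', np.float64(-0.0062))
ws ('strip', array([-0.034 , -0.0259,  0.1057]), 'a', np.float64(0.0566), 'b', np.float64(-0.0066))
wd ('strip', array([-0.035 , -0.0277,  0.1077]), 'a', np.float64(0.0588), 'b', np.float64(-0.0065))
w -0.084 878 b [-0.0134 -0.0073 -0.0016] y [-0.0999 -0.0658]
w -0.028 1055 b [-0.0134 -0.0075 -0.0016] y [-0.0443 -0.0103]
w 0.028 738 b [-0.0132 -0.0071 -0.0015] y [0.0189 0.0383]
s -0.084 69 b [-0.0124 -0.0044  0.0003] y [-0.1009 -0.0666]
s -0.028 63 b [-0.0113 -0.003   0.0018] y [-0.0448 -0.0122]
s 0.028 28 b [-0.0113 -0.0029  0.001 ] y [0.0194 0.0379]
s 0.084 23 b [-0.0107 -0.0019  0.0019] y [0.0762 0.0937]
d -0.084 89 b [-0.0115 -0.0053 -0.0003] y [-0.1026 -0.0704]
d -0.028 84 b [-0.0116 -0.0052  0.0002] y [-0.0466 -0.0138]
d 0.028 42 b [-0.0116 -0.0049  0.0003] y [0.0168 0.0357]
d 0.084 34 b [-0.011  -0.0054  0.0004] y [0.0716 0.0909]
```

Emit:
{"api": "play_rows", "payload": {
  "deltas": [
    {"x":15,"y":2,"z":-32,"wx":-0.05,"fingers":-1},
    {"x":29.7,"y":2,"z":-63.8,"wx":-0.05,"fingers":-1},
    {"x":29.7,"y":2,"z":-63.8,"wx":-0.05,"fingers":-1}
  ]
}}

```text
schema error: expected keys wx, wy, wz, x, y, z, fingers
```

```bash
python3 snap.py wA2; python3 - <<'E'
from plan import *
w=load("wA2");org=np.array([p[0],p[1],0])
P=cloud(w);Q=(P-org)@Rz;a=Q[...,0]*-.5+(Q[...,2]-.06)*.866;b=Q[...,0]*.866+(Q[...,2]-.06)*.5
for y in (-.084,-.028,.028,.084):
        m=(abs(Q[...,1]-y)<.03)&(a>.063)&(a<.07)&(abs(b)<.02)
        if m.sum()>5: print(y,m.sum(),"a",np.percentile(a[m],[3,50,97]).round(4),"b",np.percentile(b[m],[3,50,97]).round(4),"y",np.percentile(Q[...,1][m],[3,97]).round(4))
t=(w["pos"]-org)@Rz;print("tcp a",t[0]*-.5+(t[2]-.06)*.866,"b",t[0]*.866+(t[2]-.06)*.5,"y",t[1])
E
```

```text
1.575 [-0.598 -0.148  2.192  0.448  0.702 -0.879] [ 0.5304 -0.2208  0.2168] [-0.12  0.08 -0.41] 1.0026107341207684
-0.084 865 a [0.0636 0.0657 0.0677] b [-0.0134 -0.0073 -0.0015] y [-0.0997 -0.0659]
-0.028 1031 a [0.0636 0.0657 0.0677] b [-0.0133 -0.0074 -0.002 ] y [-0.0444 -0.0102]
0.028 738 a [0.0634 0.0656 0.0678] b [-0.013  -0.0074 -0.0013] y [0.0189 0.0383]
tcp a 0.18117031994311011 b -0.000240983065732725 y -0.08486404336418855
```

View pics/wA2.png

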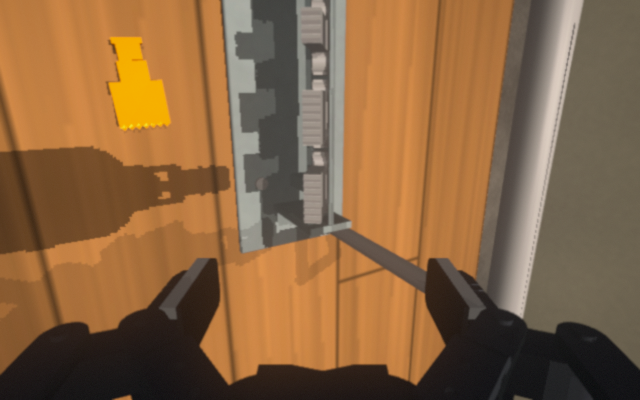

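The call was refused because every row needs all the keys, so nothing moved. I'll repeat it.

Emit:
{"api": "play_rows", "payload": {
  "deltas": [
    {"x":15,"y":2,"z":-32,"wx":0,"wy":0,"wz":0,"fingers":-1},
    {"x":29.7,"y":2,"z":-63.8,"wx":0,"wy":0,"wz":0,"fingers":-1},
    {"x":29.7,"y":2,"z":-63.8,"wx":0,"wy":0,"wz":0,"fingers":-1}
  ]
}}

```text
time: 2.0
tool_pos: [0.559, -0.2183, 0.1521]
tcp_rot: [1.417, 0.814, -0.82]
wrist_force: [-0.6, 0.1, 0.2]
width: 1.001
```

```bash
python3 snap.py wA3; cat > lean.py <<'E'
import sys
from plan import *
w=load(sys.argv[1]);org=np.array([p[0],p[1],0])
P=cloud(w);Q=(P-org)@Rz;a=Q[...,0]*-.5+(Q[...,2]-.06)*.866;b=Q[...,0]*.866+(Q[...,2]-.06)*.5
for y in (-.084,-.028,.028,.084):
        m=(abs(Q[...,1]-y)<.03)&(a>.06)&(a<.073)&(abs(b)<.02)
        if m.sum()>5: vv,uu=np.where(m);print(y,m.sum(),"px",uu.min(),uu.max(),vv.min(),vv.max(),"a",np.percentile(a[m],[3,50,97]).round(4),"b",np.percentile(b[m],[3,50,97]).round(4),"y",np.percentile(Q[...,1][m],[3,97]).round(4))
t=(w["pos"]-org)@Rz;print("tcp a",t[0]*-.5+(t[2]-.06)*.866,"b",t[0]*.866+(t[2]-.06)*.5,"y",t[1])
E
python3 lean.py wA3
```

```text
2.0 [-0.558 -0.017  2.206  0.518  0.56  -0.94 ] [ 0.559  -0.2183  0.1521] [-0.62  0.07  0.25] 1.0014496848493413
-0.084 1604 px 311 336 207 274 a [0.0623 0.0657 0.0677] b [-0.0134 -0.0075 -0.0017] y [-0.0995 -0.0653]
-0.028 2037 px 310 337 94 171 a [0.0636 0.0657 0.0677] b [-0.0134 -0.0073 -0.0017] y [-0.0441 -0.0102]
0.028 840 px 309 338 0 29 a [0.0613 0.0655 0.0676] b [-0.0132 -0.0073 -0.0012] y [0.0187 0.0288]
tcp a 0.11085624987913095 b -0.007816524339589466 y -0.08217322277326665
```

View pics/wA3.png

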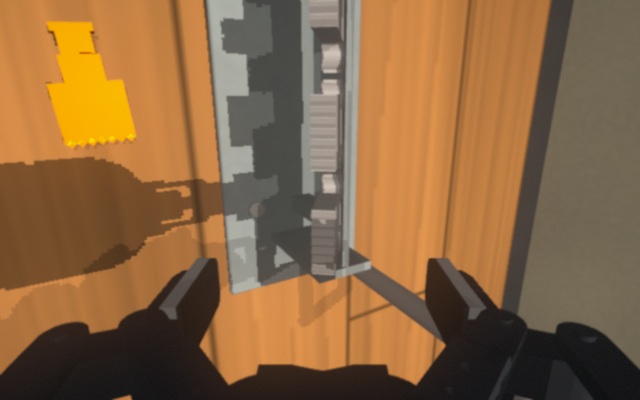

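At both wrist distances the depth agrees: A's top is 65.7 mm up the lean, centred at b=-7.4 mm, y=-82.4 mm, and 34–36 mm wide. It is centred between the fingers at (323,240). Now I'll advance along the lean and close gently.

Emit:
{"api": "play_rows", "payload": {
  "deltas": [
    {"x":10,"y":0,"z":-17.3,"wx":0,"wy":0,"wz":0,"fingers":-1},
    {"x":20,"y":0,"z":-34.6,"wx":0,"wy":0,"wz":0,"fingers":-1},
    {"x":28.4,"y":0,"z":-49.2,"wx":0,"wy":0,"wz":0,"fingers":-1},
    {"x":28.4,"y":0,"z":-49.2,"wx":0,"wy":0,"wz":0,"fingers":-1},
    {"x":28.4,"y":0,"z":-49.2,"wx":0,"wy":0,"wz":0,"fingers":0.3}
  ]
}}

```text
time: 2.68
tool_pos: [0.5891, -0.2189, 0.1057]
tcp_rot: [1.415, 0.81, -0.818]
wrist_force: [-0.3, 0.3, 0.0]
width: 0.816
```

```bash
python3 snap.py wA4; python3 lean.py wA4
```

```text
2.675 [-0.525  0.102  2.187  0.601  0.457 -1.012] [ 0.5891 -0.2189  0.1057] [-0.25  0.32  0.02] 0.8164823955310547
-0.084 3128 px 298 333 251 345 a [0.0617 0.0657 0.0676] b [-0.0135 -0.0075 -0.0018] y [-0.0983 -0.0651]
-0.028 4369 px 294 335 92 204 a [0.0634 0.0657 0.0676] b [-0.0135 -0.0076 -0.0017] y [-0.0437 -0.0102]
tcp a 0.05567340749320966 b -0.004935145156422651 y -0.08263103436646048
```

View pics/wA4.png

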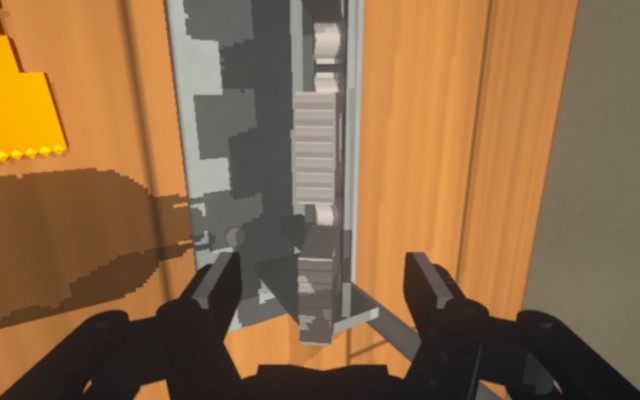

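Emit:
{"api": "play_rows", "payload": {
  "deltas": [
    {"x":-1.4,"y":0,"z":-2.7,"wx":0,"wy":0,"wz":0,"fingers":0.3},
    {"x":-1.4,"y":0,"z":-2.7,"wx":0,"wy":0,"wz":0,"fingers":0.5},
    {"x":-1.4,"y":0,"z":-2.7,"wx":0,"wy":0,"wz":0,"fingers":0.5}
  ],
  "grip_force": 20
}}

```text
time: 3.1
tool_pos: [0.5874, -0.2185, 0.1021]
tcp_rot: [1.416, 0.811, -0.818]
wrist_force: [-0.7, 1.7, -0.2]
width: 0.25
```

```bash
python3 snap.py wA5; python3 lean.py wA5; python3 - <<'E'
from plan import *
from workcell import monitor
for i in range(1):
    st=monitor.read_state();print(delta(st,st["tool_pos"]))
E
```

```text
3.1 [-0.527  0.105  2.192  0.609  0.452 -1.022] [ 0.5874 -0.2185  0.1021] [-0.66  1.7  -0.2 ] 0.24977393411262055
-0.084 4383 px 289 406 255 350 a [0.061  0.0658 0.0701] b [-0.0193 -0.0065  0.0079] y [-0.0978 -0.0652]
-0.028 4480 px 305 345 93 207 a [0.0636 0.0657 0.0676] b [-0.0134 -0.0077 -0.0019] y [-0.0437 -0.0101]
tcp a 0.0534104356388252 b -0.008213657160258327 y -0.08229444412333076
(array([0., 0., 0.]), array([0. , 0.1, 0. ]))
```

View pics/wA5.png

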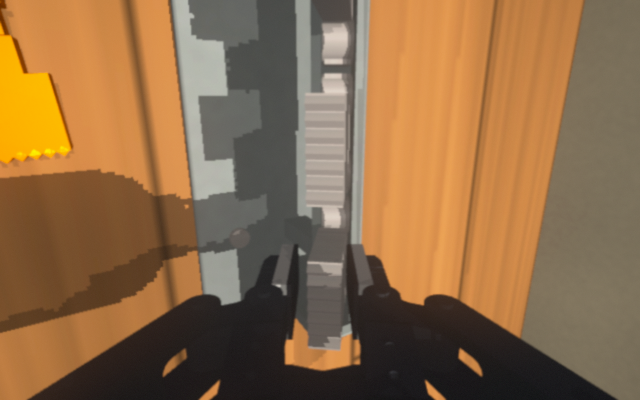

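The pads at (297,265) and (352,265) straddle the chaser at (325,290), with even gaps. I'll close at 20 N.

Emit:
{"api": "play_rows", "payload": {
  "deltas": [
    {"x":0,"y":0,"z":0,"wx":0,"wy":0,"wz":0,"fingers":1},
    {"x":0,"y":0,"z":0,"wx":0,"wy":0,"wz":0,"fingers":1},
    {"x":0,"y":0,"z":0,"wx":0,"wy":0,"wz":0,"fingers":1}
  ],
  "grip_force": 20
}}

```text
time: 3.52
tool_pos: [0.5909, -0.2199, 0.1055]
tcp_rot: [1.416, 0.803, -0.815]
wrist_force: [8.3, 0.3, 1.8]
width: 0.14
```

```bash
python3 snap.py wA6; python3 lean.py wA6;python3 - <<'E'
from plan import *
from workcell import monitor
st=monitor.read_state();print(st["torque"],delta(st,st["tool_pos"]))
E
```

```text
3.525 [-0.525  0.104  2.188  0.612  0.449 -1.022] [ 0.5909 -0.2199  0.1055] [8.27 0.34 1.77] 0.1398928799808017
-0.084 4528 px 274 387 254 348 a [0.0612 0.067  0.0711] b [-0.0145 -0.0037  0.0082] y [-0.0991 -0.0666]
-0.028 4491 px 290 331 89 202 a [0.0634 0.0657 0.0676] b [-0.0134 -0.0075 -0.0017] y [-0.0437 -0.0103]
tcp a 0.0545363558601336 b -0.003547274162638933 y -0.08366716453491456
[ 0.20911419 -1.19840264  0.14791052] (array([0., 0., 0.]), array([0.16, 0.47, 0.09]))
```

View pics/wA6.png

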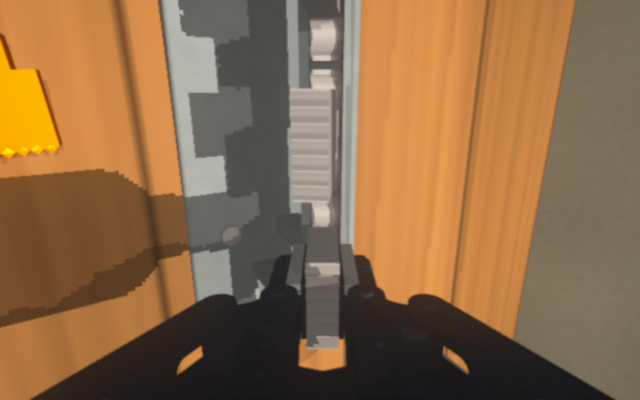

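```bash
python3 - <<'E'
from plan import *
from workcell import monitor,eyes
for i in range(5):
    eyes.read_camera("wrist");st=monitor.read_state();print(st["time"],st["tool_pos"].round(4),st["wrist_force"].round(1),st["torque"].round(2),st["joint_vel"].round(3),delta(st,st["tool_pos"])[1])
d=eyes.read_camera("side");np.savez("cam_side2.npz",**d);crop(d,300,220,450,350,5,"pics/side2.png")
E
```

```text
3.625 [ 0.5909 -0.2199  0.1054] [6.6 1.  1.8] [ 0.21 -1.17  0.13] [ 0.001 -0.001  0.001  0.001 -0.002 -0.   ] [0.16 0.47 0.09]
3.675 [ 0.5909 -0.2199  0.1055] [7.3 1.3 3. ] [ 0.22 -1.17  0.11] [-0.001  0.    -0.     0.003 -0.001  0.001] [0.16 0.48 0.08]
3.725 [ 0.5909 -0.2199  0.1054] [7.7 2.  2.4] [ 0.21 -1.21  0.17] [ 0.001 -0.002 -0.    -0.    -0.002  0.001] [0.16 0.47 0.08]
3.775 [ 0.5909 -0.2199  0.1055] [7.7 0.9 0.7] [ 0.15 -1.15  0.15] [ 0.001 -0.001 -0.001 -0.     0.001  0.   ] [0.16 0.48 0.08]
3.825 [ 0.5909 -0.2199  0.1055] [8.4 1.5 1.9] [ 0.21 -1.18  0.12] [-0.     0.002  0.002 -0.001 -0.002 -0.001] [0.16 0.48 0.08]
```

View pics/side2.png

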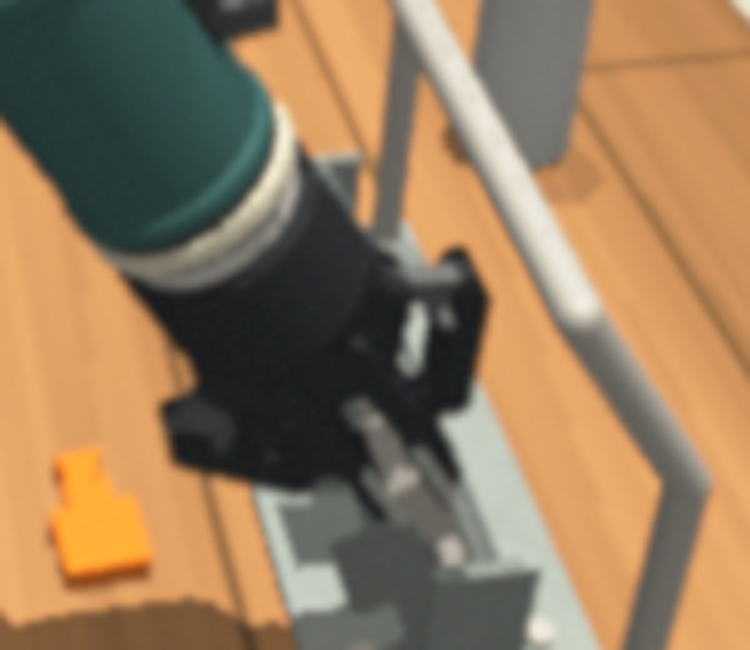

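The arm gives about 1.7 N/mm. Closing squared the chaser up from its loose tilt in the slot and drew the tool about 4.7 mm towards +b with 8 N of side load. I'll follow that with the command to remove the side load, then grip firmly.

Emit:
{"api": "play_rows", "payload": {
  "deltas": [
    {"x":2,"y":-0.5,"z":1.2,"wx":0,"wy":0,"wz":0,"fingers":1},
    {"x":4,"y":-1,"z":2.3,"wx":0,"wy":0,"wz":0,"fingers":1},
    {"x":4,"y":-1,"z":2.3,"wx":0,"wy":0,"wz":0,"fingers":1}
  ],
  "grip_force": 70
}}

```text
time: 4.25
tool_pos: [0.5917, -0.2197, 0.1048]
tcp_rot: [1.416, 0.81, -0.818]
wrist_force: [0.3, 1.0, 4.7]
width: 0.132
```

```bash
cat > st.py <<'E'
from plan import *
from workcell import monitor
st=monitor.read_state();org=np.array([p[0],p[1],0]);t=(st["tool_pos"]-org)@Rz;f=st["wrist_force"]@Rz
print(st["time"],st["q"].round(2),"a",(t[0]*-.5+(t[2]-.06)*.866).round(4),"b",(t[0]*.866+(t[2]-.06)*.5).round(4),"y",t[1].round(4),"F",st["wrist_force"].round(1),"Fa",(f@[-.5,0,.866]).round(1),"Fb",(f@[.866,0,.5]).round(1),"rot err",delta(st,st["tool_pos"])[1],"w",st["width"].round(3))
E
python3 st.py
```

```text
Traceback (most recent call last):
  File "st.py", line 4, in <module>
    print(st["time"],st["q"].round(2),"a",(t[0]*-.5+(t[2]-.06)*.866).round(4),"b",(t[0]*.866+(t[2]-.06)*.5).round(4),"y",t[1].round(4),"F",st["wrist_force"].round(1),"Fa",(f@[-.5,0,.866]).round(1),"Fb",(f@[.866,0,.5]).round(1),"rot err",delta(st,st["tool_pos"])[1],"w",st["width"].round(3))
                                                                                                                                                                                                                                                                             ^^^^^^^^^^^^^^^^^
AttributeError: 'float' object has no attribute 'round'
```

Emit:
{"api": "play_rows", "payload": {
  "deltas": [
    {"x":-2.5,"y":0,"z":4.3,"wx":0,"wy":0,"wz":0,"fingers":1},
    {"x":-5,"y":0,"z":8.7,"wx":0,"wy":0,"wz":0,"fingers":1},
    {"x":-7.5,"y":0,"z":13,"wx":0,"wy":0,"wz":0,"fingers":1},
    {"x":-10,"y":0,"z":17.3,"wx":0,"wy":0,"wz":0,"fingers":1},
    {"x":-12.5,"y":0,"z":21.6,"wx":0,"wy":0,"wz":0,"fingers":1},
    {"x":-15,"y":0,"z":26,"wx":0,"wy":0,"wz":0,"fingers":1},
    {"x":-17.5,"y":0,"z":30.3,"wx":0,"wy":0,"wz":0,"fingers":1},
    {"x":-20,"y":0,"z":34.6,"wx":0,"wy":0,"wz":0,"fingers":1}
  ],
  "grip_force": 70
}}

```text
time: 5.25
tool_pos: [0.5708, -0.2194, 0.1388]
tcp_rot: [1.416, 0.812, -0.819]
wrist_force: [-0.3, -0.2, -1.3]
width: 0.13
```

```bash
sed -i 's/st\["width"\].round(3)/round(float(st["width"]),3)/' st.py; python3 st.py; python3 snap.py wA7
```

```text
5.25 [-0.55  0.02  2.2   0.54  0.53 -0.96] a 0.0934 b -0.0042 y -0.0832 F [-0.3 -0.2 -1.3] Fa -1.0 Fb -0.9 rot err [-0.02  0.05 -0.  ] w 0.13
5.25 [-0.546  0.022  2.197  0.54   0.526 -0.957] [ 0.5708 -0.2194  0.1388] [-0.33 -0.18 -1.32] 0.1301278578574093
```

View pics/wA7.png

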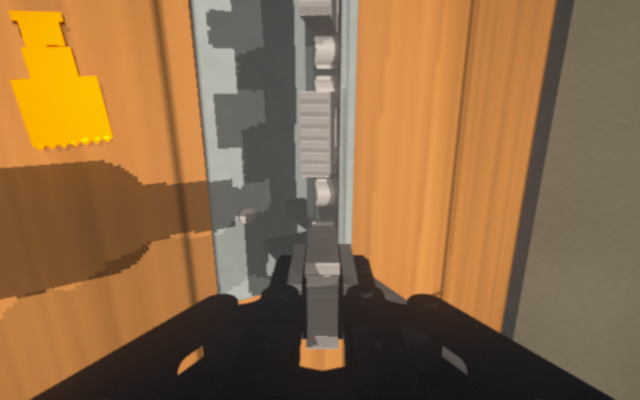

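A is out: its foot is about 17 mm beyond the mouth, and the residual force is only its weight. Next I'll compute the transfer to the tray's far half, tool vertical, with the jaws along the tray's x.

```bash
cat >> plan.py <<'E'
def RD(az):
    az=np.radians(az);Xd=np.array([0,0,-1.]);Yd=np.array([np.cos(az),np.sin(az),0]);return np.stack([Xd,Yd,np.cross(Xd,Yd)],1)
TC=np.array([.5585,.258]);c16,s16=np.cos(np.radians(16)),np.sin(np.radians(16))
def spot(tx,ty): return TC+np.array([c16*tx-s16*ty,s16*tx+c16*ty])
E
python3 - <<'E'
from plan import *
from workcell import monitor
st=monitor.read_state()
for P in ((.53,-.219,.21),(.47,-.1,.27),(*spot(0,.033),.17)): print(np.round(P,4),delta(st,np.array(P),RD(16)))
E
```

```text
[ 0.53  -0.219  0.21 ] (array([-41.1,   0.6,  70.5]), array([-4.12, 29.92, 15.91]))
[ 0.47 -0.1   0.27] (array([-101.1,  119.6,  130.5]), array([-4.12, 29.92, 15.91]))
[0.5494 0.2897 0.17  ] (array([-21.7, 509.3,  30.5]), array([-4.12, 29.92, 15.91]))
```

Emit:
{"api": "play_rows", "payload": {
  "deltas": [
    {"x":-20,"y":0,"z":35,"wx":0,"wy":0,"wz":0,"fingers":1},
    {"x":-41,"y":0,"z":70,"wx":0,"wy":0,"wz":0,"fingers":1},
    {"x":-70,"y":30,"z":100,"wx":-0.7,"wy":5,"wz":2.7,"fingers":1},
    {"x":-95,"y":75,"z":125,"wx":-1.4,"wy":10,"wz":5.3,"fingers":1},
    {"x":-100,"y":120,"z":130,"wx":-2,"wy":15,"wz":8,"fingers":1},
    {"x":-100,"y":170,"z":130,"wx":-2.7,"wy":20,"wz":10.6,"fingers":1},
    {"x":-95,"y":220,"z":130,"wx":-3.4,"wy":25,"wz":13.3,"fingers":1},
    {"x":-85,"y":270,"z":125,"wx":-4.12,"wy":29.92,"wz":15.91,"fingers":1},
    {"x":-75,"y":320,"z":120,"wx":-4.12,"wy":29.92,"wz":15.91,"fingers":1},
    {"x":-60,"y":370,"z":110,"wx":-4.12,"wy":29.92,"wz":15.91,"fingers":1},
    {"x":-45,"y":420,"z":90,"wx":-4.12,"wy":29.92,"wz":15.91,"fingers":1},
    {"x":-32,"y":465,"z":60,"wx":-4.12,"wy":29.92,"wz":15.91,"fingers":1},
    {"x":-22,"y":509,"z":30,"wx":-4.12,"wy":29.92,"wz":15.91,"fingers":1},
    {"x":-22,"y":509,"z":30,"wx":-4.12,"wy":29.92,"wz":15.91,"fingers":1},
    {"x":-22,"y":509,"z":30,"wx":-4.12,"wy":29.92,"wz":15.91,"fingers":1}
  ]
}}

```text
time: 7.18
tool_pos: [0.5493, 0.2892, 0.1688]
tcp_rot: [1.0, 1.329, -1.002]
wrist_force: [0.6, -0.2, -0.9]
width: 0.128
```

```bash
python3 st.py; python3 snap.py wT1; python3 - <<'E'
from plan import *
from workcell import monitor,eyes
st=monitor.read_state();print(delta(st,np.array((*spot(0,.033),.06)),RD(16)))
w=load("wT1");P=cloud(w)
Q=np.c_[(P.reshape(-1,3)[:,:2]-TC)@np.array([[c16,-s16],[s16,c16]]),P.reshape(-1,3)[:,2]]
m=(abs(Q[:,0])<.07)&(abs(Q[:,1])<.055)&(Q[:,2]<.02);print("floor z",np.nanmedian(Q[m][:,2]),m.sum())
m=(Q[:,2]>.02)&(Q[:,2]<.032);q=Q[m];print("rim",np.percentile(q,[1,99],axis=0).round(4).tolist())
d=eyes.read_camera("side");crop(d,230,100,400,260,4,"pics/sT1.png")
E
```

```text
7.175 [ 0.44  0.23  1.81 -0.    1.1   0.17] a 0.1315 b -0.0101 y 0.4252 F [ 0.6 -0.2 -0.9] Fa -1.1 Fb 0.0 rot err [  4.15 -29.86 -15.94] w 0.128
7.175 [ 0.445  0.228  1.81  -0.     1.105  0.165] [0.5493 0.2892 0.1688] [ 0.56 -0.21 -0.93] 0.12839531299555318
(array([  -0.4,    0.8, -109.7]), array([-0.  ,  0.04,  0.02]))
floor z 0.004300430177200276 15822
rim [[-0.1569, -0.0646, 0.0201], [0.0874, 0.1657, 0.0265]]
```

View pics/wT1.png

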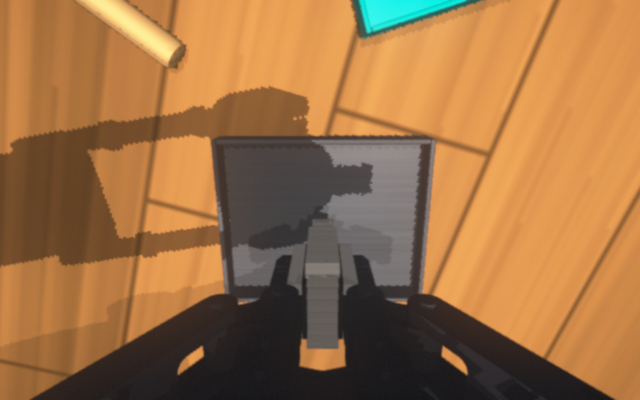

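View pics/sT1.png

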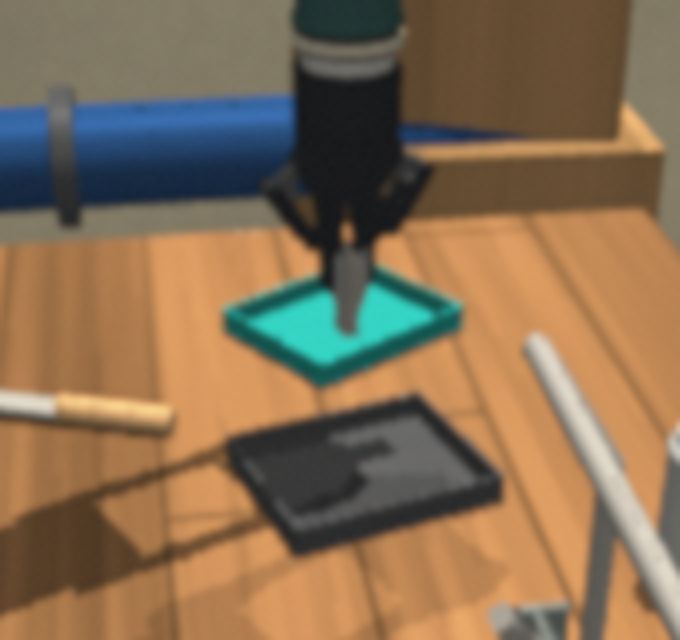

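The wrist view has the tray at (325,215) with the chaser hanging centred at (322,290). The tray floor measures 4.3 mm, and nothing is underneath. Now to lower it.

Emit:
{"api": "play_rows", "payload": {
  "deltas": [
    {"x":-0.4,"y":0.8,"z":-35,"wx":0,"wy":0,"wz":0,"fingers":1},
    {"x":-0.4,"y":0.8,"z":-65,"wx":0,"wy":0,"wz":0,"fingers":1},
    {"x":-0.4,"y":0.8,"z":-88,"wx":0,"wy":0,"wz":0,"fingers":1},
    {"x":-0.4,"y":0.8,"z":-98,"wx":0,"wy":0,"wz":0,"fingers":1},
    {"x":-0.4,"y":0.8,"z":-103,"wx":0,"wy":0,"wz":0,"fingers":1},
    {"x":-0.4,"y":0.8,"z":-105,"wx":0,"wy":0,"wz":0,"fingers":1},
    {"x":-0.4,"y":0.8,"z":-105,"wx":0,"wy":0,"wz":0,"fingers":1}
  ]
}}

```text
time: 8.15
tool_pos: [0.5497, 0.2905, 0.0649]
tcp_rot: [1.002, 1.328, -1.0]
wrist_force: [0.3, -0.2, -1.0]
width: 0.132
```

```bash
cat > look.py <<'E'
import sys
from plan import *
from workcell import monitor,eyes
d=eyes.read_camera("side");n=sys.argv[1];np.savez(f"cam_{n}.npz",**d);crop(d,*map(int,sys.argv[2:6]),float(sys.argv[6]),f"pics/{n}.png")
st=monitor.read_state();print(st["time"],st["tool_pos"].round(4),st["wrist_force"].round(1),st["torque"].round(2),st["width"])
E
python3 look.py sT2 270 160 370 250 7
```

```text
8.2 [0.5497 0.2905 0.065 ] [-0.3  0.4 -0.8] [-0.06 -0.04 -0.01] 0.12968232668293742
```

View pics/sT2.png

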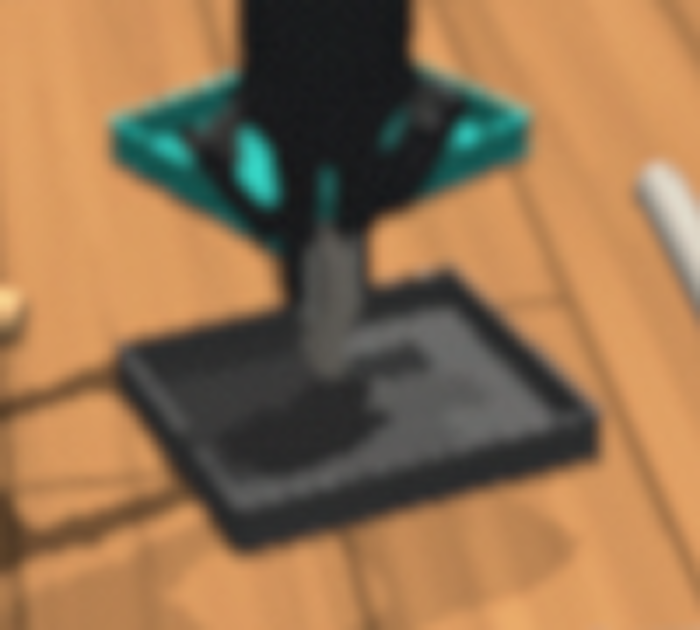

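The chaser hangs upright just above the floor at crop (325,375) and the force is still only its weight. I'll lower it in 1.5 mm steps.

Emit:
{"api": "play_rows", "payload": {
  "deltas": [
    {"x":0,"y":0,"z":-2,"wx":0,"wy":0,"wz":0,"fingers":1},
    {"x":0,"y":0,"z":-3.5,"wx":0,"wy":0,"wz":0,"fingers":1},
    {"x":0,"y":0,"z":-5,"wx":0,"wy":0,"wz":0,"fingers":1},
    {"x":0,"y":0,"z":-5,"wx":0,"wy":0,"wz":0,"fingers":1}
  ]
}}

```text
time: 8.7
tool_pos: [0.5489, 0.2902, 0.0587]
tcp_rot: [1.001, 1.329, -1.002]
wrist_force: [-0.2, -0.2, -1.7]
width: 0.126
```

Emit:
{"api": "play_rows", "payload": {
  "deltas": [
    {"x":0,"y":0,"z":-1,"wx":0,"wy":0,"wz":0,"fingers":1},
    {"x":0,"y":0,"z":-2,"wx":0,"wy":0,"wz":0,"fingers":1},
    {"x":0,"y":0,"z":-2,"wx":0,"wy":0,"wz":0,"fingers":1}
  ]
}}

```text
time: 9.07
tool_pos: [0.549, 0.2902, 0.0569]
tcp_rot: [1.001, 1.329, -1.001]
wrist_force: [0.2, 0.2, -1.1]
width: 0.131
```

Emit:
{"api": "play_rows", "payload": {
  "deltas": [
    {"x":0,"y":0,"z":-1,"wx":0,"wy":0,"wz":0,"fingers":1},
    {"x":0,"y":0,"z":-2,"wx":0,"wy":0,"wz":0,"fingers":1},
    {"x":0,"y":0,"z":-2,"wx":0,"wy":0,"wz":0,"fingers":1}
  ]
}}

```text
time: 9.45
tool_pos: [0.5493, 0.2904, 0.0564]
tcp_rot: [1.001, 1.328, -1.001]
wrist_force: [-2.4, -1.1, 6.4]
width: 0.132
```

```bash
python3 look.py sT3 270 160 370 250 7
```

```text
9.5 [0.5493 0.2904 0.0564] [-3.3 -2.1  7. ] [-0.28  0.54 -0.04] 0.1316952637767407
```

View pics/sT3.png

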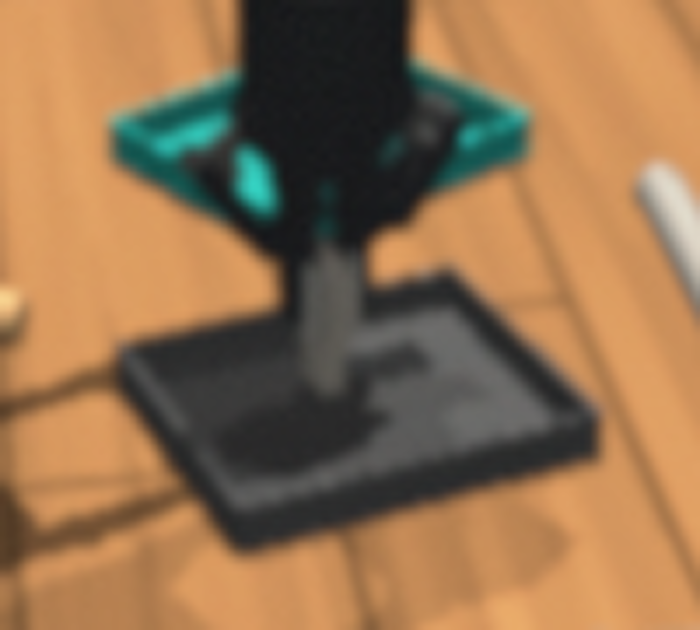

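There is contact at TCP z=0.0564, pressing with about 8 N. I'll ease the press and release slowly.

Emit:
{"api": "play_rows", "payload": {
  "deltas": [
    {"x":0,"y":0,"z":1,"wx":0,"wy":0,"wz":0,"fingers":1},
    {"x":0,"y":0,"z":1,"wx":0,"wy":0,"wz":0,"fingers":1}
  ],
  "grip_force": 20
}}

```text
time: 9.75
tool_pos: [0.5493, 0.2904, 0.0564]
tcp_rot: [1.001, 1.328, -1.001]
wrist_force: [-1.4, -0.5, 2.8]
width: 0.132
```

Emit:
{"api": "play_rows", "payload": {
  "deltas": [
    {"x":0,"y":0,"z":0.4,"wx":0,"wy":0,"wz":0,"fingers":0.74},
    {"x":0,"y":0,"z":0.4,"wx":0,"wy":0,"wz":0,"fingers":0.72},
    {"x":0,"y":0,"z":0.4,"wx":0,"wy":0,"wz":0,"fingers":0.68},
    {"x":0,"y":0,"z":0.4,"wx":0,"wy":0,"wz":0,"fingers":0.6},
    {"x":0,"y":0,"z":0.4,"wx":0,"wy":0,"wz":0,"fingers":0.5},
    {"x":0,"y":0,"z":0.4,"wx":0,"wy":0,"wz":0,"fingers":0.4},
    {"x":0,"y":0,"z":0.4,"wx":0,"wy":0,"wz":0,"fingers":0.3}
  ]
}}

```text
time: 10.62
tool_pos: [0.5491, 0.2903, 0.0564]
tcp_rot: [1.001, 1.329, -1.001]
wrist_force: [-0.3, 0.4, -0.1]
width: 0.35
```

```bash
python3 snap.py wT4;python3 look.py sT4 270 160 370 250 7
```

```text
10.625 [0.446 0.351 1.885 0.    0.906 0.167] [0.5491 0.2903 0.0564] [-0.26  0.42 -0.13] 0.34976469364685725
10.725 [0.5491 0.2902 0.0564] [0.2 0.7 0.3] [-0.02 -0.03 -0.02] 0.34936914082635895
```

View pics/sT4.png

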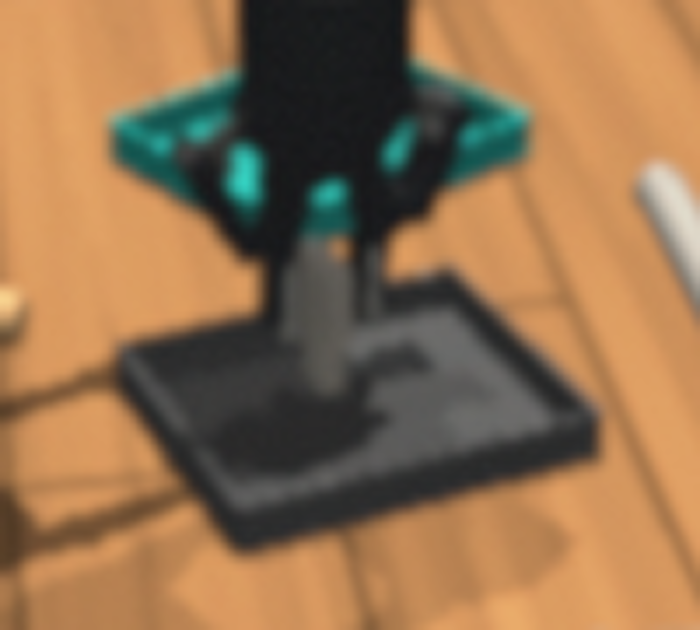

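View pics/wT4.png

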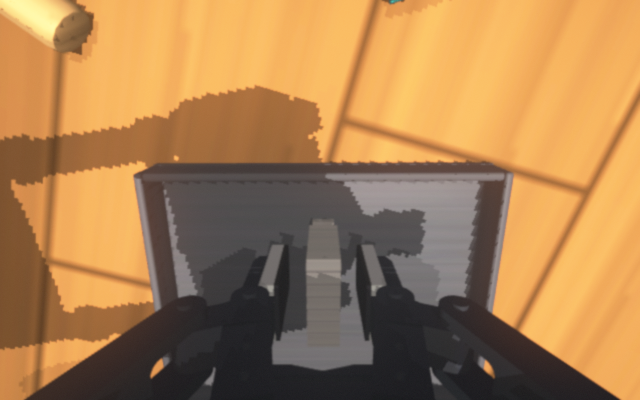

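```bash
python3 - <<'E'
from plan import *
w=load("wT4");P=cloud(w)
TR=np.array([[c16,-s16],[s16,c16]])
Q=np.concatenate([(P[...,:2]-TC)@TR,P[...,2:]],-1)
t=(w["pos"][:2]-TC)@TR;print("tcp tray",t)
crop_=Q[215:350,300:350].reshape(-1,3)
for z0,z1 in ((.064,.075),(.055,.064),(.04,.055),(.02,.035)):
    m=(crop_[:,2]>z0)&(crop_[:,2]<z1);q=crop_[m]
    if len(q)>5:print(z0,len(q),np.percentile(q,[3,50,97],axis=0).round(4).tolist())
E
```

```text
tcp tray [-0.00017582  0.03361944]
0.064 3057 [[-0.0058, 0.0186, 0.0661], [-0.0004, 0.036, 0.0682], [0.0054, 0.0519, 0.0699]]
0.055 338 [[-0.0058, 0.0514, 0.0554], [0.0, 0.0519, 0.0597], [0.0054, 0.0524, 0.0637]]
0.04 446 [[-0.0058, 0.0514, 0.0405], [-0.0003, 0.0519, 0.0482], [0.0054, 0.0524, 0.0547]]
0.02 28 [[-0.0056, 0.0515, 0.0336], [-0.001, 0.0518, 0.0346], [0.005, 0.052, 0.035]]
```

A stands vertical in the tray, with its top at z=0.070 and its faces within ±5.8 mm at every height, at tray (0, 35) mm. Next I'll rise straight up and go to B's pre-grasp.

```bash
cat >> plan.py <<'E'
def lean(a,b,y):
    return np.array([p[0],p[1],0])+Rz@(np.array([0,y,.06])+a*np.array([-.5,0,.8660254])+b*np.array([.8660254,0,.5]))
E
python3 - <<'E'
from plan import *
from workcell import monitor
st=monitor.read_state()
for P in ((.47,-.05,.27),lean(.15,-.004,-.0272),lean(.0545,-.004,-.0272)): print(np.round(P,4),delta(st,np.array(P),RT))
E
```

```text
[ 0.47 -0.05  0.27] (array([ -79.1, -340.2,  213.6]), array([  4.11, -29.82, -15.92]))
[ 0.543  -0.1632  0.1879] (array([  -6. , -453.4,  131.5]), array([  4.11, -29.82, -15.92]))
[ 0.5908 -0.1635  0.1052] (array([  41.7, -453.7,   48.8]), array([  4.11, -29.82, -15.92]))
```

Emit:
{"api": "play_rows", "payload": {
  "deltas": [
    {"x":0,"y":0,"z":5,"wx":0,"wy":0,"wz":0,"fingers":0.2},
    {"x":0,"y":0,"z":20,"wx":0,"wy":0,"wz":0,"fingers":0.1},
    {"x":0,"y":0,"z":60,"wx":0,"wy":0,"wz":0,"fingers":0.1},
    {"x":0,"y":0,"z":110,"wx":0,"wy":0,"wz":0,"fingers":0.1},
    {"x":0,"y":0,"z":110,"wx":0,"wy":0,"wz":0,"fingers":0}
  ]
}}

```text
time: 11.35
tool_pos: [0.553, 0.2922, 0.1738]
tcp_rot: [1.009, 1.323, -0.991]
wrist_force: [0.1, 0.4, 0.1]
width: 0.502
```

```bash
python3 snap.py wT5; python3 - <<'E'
from plan import *
from workcell import monitor
st=monitor.read_state()
for P in ((.47,-.05,.27),lean(.15,-.004,-.0272)): print(np.round(P,4),delta(st,np.array(P),RT))
E
```

```text
11.35 [0.446 0.224 1.805 0.    1.101 0.167] [0.553  0.2922 0.1738] [0.12 0.41 0.12] 0.5024228141362255
[ 0.47 -0.05  0.27] (array([ -81.3, -341.3,   99.2]), array([  3.98, -29.41, -15.94]))
[ 0.543  -0.1632  0.1879] (array([  -8.2, -454.5,   17.1]), array([  3.98, -29.41, -15.94]))
```

View pics/wT5.png

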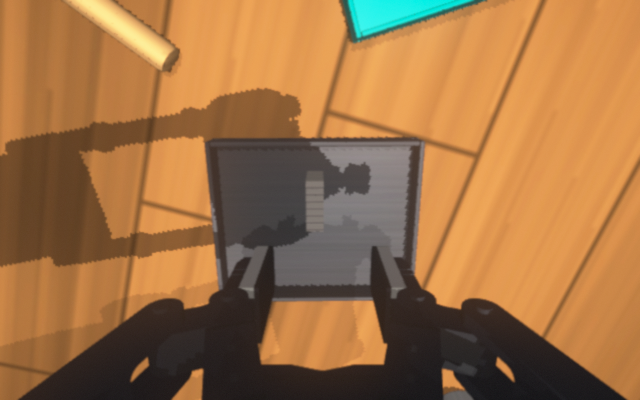

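A stands at wrist pixel (315,200). On to B.

Emit:
{"api": "play_rows", "payload": {
  "deltas": [
    {"x":-20,"y":-20,"z":40,"wx":0,"wy":0,"wz":0,"fingers":-0.3},
    {"x":-40,"y":-65,"z":70,"wx":0.7,"wy":-5,"wz":-2.7,"fingers":-1},
    {"x":-60,"y":-115,"z":95,"wx":1.4,"wy":-10,"wz":-5.3,"fingers":-1},
    {"x":-75,"y":-170,"z":104,"wx":2,"wy":-15,"wz":-8,"fingers":-1},
    {"x":-79,"y":-225,"z":104,"wx":2.7,"wy":-20,"wz":-10.6,"fingers":-1},
    {"x":-79,"y":-285,"z":104,"wx":3.4,"wy":-25,"wz":-13.3,"fingers":-1},
    {"x":-79,"y":-340,"z":104,"wx":4.11,"wy":-29.82,"wz":-15.92,"fingers":-1},
    {"x":-75,"y":-395,"z":100,"wx":4.11,"wy":-29.82,"wz":-15.92,"fingers":-1},
    {"x":-60,"y":-435,"z":85,"wx":4.11,"wy":-29.82,"wz":-15.92,"fingers":-1},
    {"x":-30,"y":-453.4,"z":55,"wx":4.11,"wy":-29.82,"wz":-15.92,"fingers":-1},
    {"x":-6,"y":-453.4,"z":21.5,"wx":4.11,"wy":-29.82,"wz":-15.92,"fingers":-1},
    {"x":-6,"y":-453.4,"z":21.5,"wx":4.11,"wy":-29.82,"wz":-15.92,"fingers":-1},
    {"x":-6,"y":-453.4,"z":21.5,"wx":4.11,"wy":-29.82,"wz":-15.92,"fingers":-1}
  ]
}}

```text
time: 13.02
tool_pos: [0.5425, -0.1627, 0.1875]
tcp_rot: [1.415, 0.814, -0.82]
wrist_force: [0.3, 0.4, 0.2]
width: 0.997
```

```bash
python3 st.py; python3 snap.py wB1; python3 lean.py wB1;  python3 - <<'E'
from plan import *
from workcell import monitor
st=monitor.read_state()
for P in (lean(.15,-.004,-.0272),lean(.0545,-.004,-.0272)): print(np.round(P,4),delta(st,np.array(P),RT))
E
```

```text
13.025 [-0.46 -0.15  2.25  0.4   0.6  -0.74] a 0.1499 b -0.0047 y -0.0267 F [0.3 0.4 0.2] Fa 0.0 Fb 0.3 rot err [-0.04 -0.07 -0.02] w 0.997
13.025 [-0.464 -0.147  2.25   0.403  0.601 -0.742] [ 0.5425 -0.1627  0.1875] [0.26 0.38 0.18] 0.9974468767264112
-0.028 1127 px 308 328 187 243 a [0.0628 0.0657 0.0678] b [-0.0133 -0.0076 -0.0015] y [-0.0438 -0.0093]
0.028 765 px 308 329 108 142 a [0.0623 0.0657 0.0676] b [-0.0133 -0.0075 -0.0012] y [0.0197 0.038 ]
0.084 963 px 307 330 0 40 a [0.0611 0.0655 0.0678] b [-0.0131 -0.0073 -0.0009] y [0.0747 0.0926]
tcp a 0.14993175430738065 b -0.004669148824043512 y -0.02671633987429374
[ 0.543  -0.1632  0.1879] (array([ 0.1, -0.2, -0.7]), array([ 0.02,  0.04, -0.02]))
[ 0.5908 -0.1635  0.1052] (array([ 47.8,  -0.5, -83.4]), array([ 0.02,  0.04, -0.02]))
```

View pics/wB1.png

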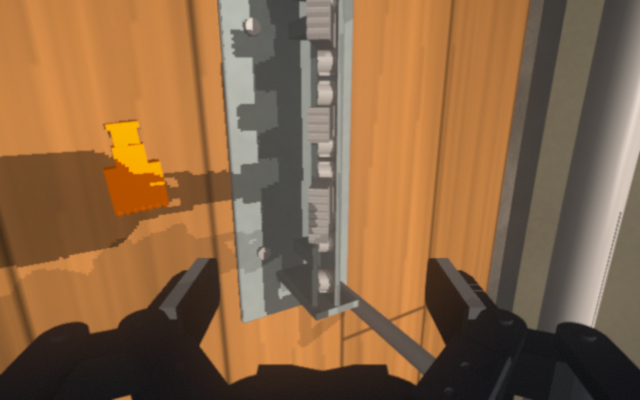

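Slot −84 is empty. Wide B's top is at (318,215), 36 mm wide, and the narrow ones at (318,125) and (318,20) are untouched. B is at y=-0.0266, so the tool is aligned. I'll advance along the lean, close part-way and check.

Emit:
{"api": "play_rows", "payload": {
  "deltas": [
    {"x":12,"y":-0.3,"z":-21,"wx":0,"wy":0,"wz":0,"fingers":-1},
    {"x":24,"y":-0.3,"z":-42,"wx":0,"wy":0,"wz":0,"fingers":-1},
    {"x":36,"y":-0.3,"z":-63,"wx":0,"wy":0,"wz":0,"fingers":-1},
    {"x":44,"y":-0.3,"z":-77,"wx":0,"wy":0,"wz":0,"fingers":-1},
    {"x":47.8,"y":-0.3,"z":-83.4,"wx":0,"wy":0,"wz":0,"fingers":-0.5},
    {"x":47.8,"y":-0.3,"z":-83.4,"wx":0,"wy":0,"wz":0,"fingers":0.2},
    {"x":47.8,"y":-0.3,"z":-83.4,"wx":0,"wy":0,"wz":0,"fingers":0.4},
    {"x":47.8,"y":-0.3,"z":-83.4,"wx":0,"wy":0,"wz":0,"fingers":0.4}
  ],
  "grip_force": 20
}}

```text
time: 14.08
tool_pos: [0.5911, -0.1637, 0.1053]
tcp_rot: [1.415, 0.811, -0.819]
wrist_force: [-0.2, -0.8, -0.3]
width: 0.299
```

```bash
python3 st.py; python3 snap.py wB2; python3 lean.py wB2
```

```text
14.075 [-0.42  0.07  2.23  0.53  0.41 -0.85] a 0.0544 b -0.0037 y -0.0274 F [-0.2 -0.8 -0.3] Fa -0.1 Fb -0.3 rot err [0.02 0.07 0.01] w 0.299
14.075 [-0.418  0.065  2.228  0.526  0.411 -0.851] [ 0.5911 -0.1637  0.1053] [-0.24 -0.85 -0.25] 0.2990158149106586
-0.028 4769 px 275 394 251 345 a [0.0611 0.0659 0.0713] b [-0.0184 -0.007   0.0138] y [-0.0418 -0.0093]
0.028 2525 px 291 331 116 179 a [0.0632 0.0657 0.0676] b [-0.0132 -0.0072 -0.0015] y [0.0196 0.0385]
tcp a 0.05443432575412195 b -0.0036517612856786334 y -0.027414387456808714
```

View pics/wB2.png

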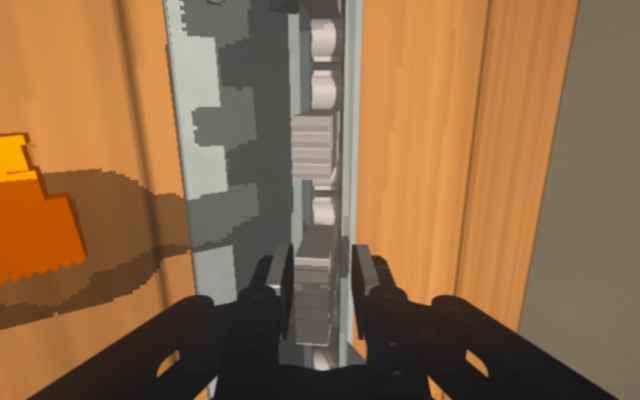

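B is between the pads at (313,295), leaning loosely to the left as A did. I'll close.

Emit:
{"api": "play_rows", "payload": {
  "deltas": [
    {"x":0,"y":0,"z":0,"wx":0,"wy":0,"wz":0,"fingers":1},
    {"x":0,"y":0,"z":0,"wx":0,"wy":0,"wz":0,"fingers":1},
    {"x":0,"y":0,"z":0,"wx":0,"wy":0,"wz":0,"fingers":1},
    {"x":0,"y":0,"z":0,"wx":0,"wy":0,"wz":0,"fingers":1}
  ],
  "grip_force": 20
}}

```text
time: 14.62
tool_pos: [0.5917, -0.1639, 0.1054]
tcp_rot: [1.415, 0.81, -0.819]
wrist_force: [3.7, -0.2, 1.4]
width: 0.139
```

```bash
python3 st.py
```

```text
14.625 [-0.42  0.07  2.23  0.53  0.41 -0.85] a 0.0542 b -0.0031 y -0.0276 F [ 3.7 -0.2  1.4] Fa -0.6 Fb 3.9 rot err [0.04 0.1  0.03] w 0.139
```

Side load is only 3.9 N. I'll trim +1 mm in b, grip at 70 N and pull along the lean.

Emit:
{"api": "play_rows", "payload": {
  "deltas": [
    {"x":0.9,"y":0,"z":0.5,"wx":0,"wy":0,"wz":0,"fingers":1},
    {"x":0.9,"y":0,"z":0.5,"wx":0,"wy":0,"wz":0,"fingers":1},
    {"x":0.9,"y":0,"z":0.5,"wx":0,"wy":0,"wz":0,"fingers":1}
  ],
  "grip_force": 70
}}

```text
time: 15.0
tool_pos: [0.5917, -0.1638, 0.1054]
tcp_rot: [1.415, 0.811, -0.819]
wrist_force: [-2.3, -1.1, 5.6]
width: 0.128
```

```bash
python3 st.py
```

```text
15.0 [-0.42  0.07  2.23  0.52  0.41 -0.85] a 0.0542 b -0.0031 y -0.0276 F [-2.3 -1.1  5.6] Fa 6.0 Fb 0.8 rot err [0.03 0.02 0.01] w 0.128
```

Emit:
{"api": "play_rows", "payload": {
  "deltas": [
    {"x":-2.5,"y":0,"z":4.3,"wx":0,"wy":0,"wz":0,"fingers":1},
    {"x":-5,"y":0,"z":8.7,"wx":0,"wy":0,"wz":0,"fingers":1},
    {"x":-7.5,"y":0,"z":13,"wx":0,"wy":0,"wz":0,"fingers":1},
    {"x":-10,"y":0,"z":17.3,"wx":0,"wy":0,"wz":0,"fingers":1},
    {"x":-12.5,"y":0,"z":21.6,"wx":0,"wy":0,"wz":0,"fingers":1},
    {"x":-15,"y":0,"z":26,"wx":0,"wy":0,"wz":0,"fingers":1},
    {"x":-17.5,"y":0,"z":30.3,"wx":0,"wy":0,"wz":0,"fingers":1},
    {"x":-20,"y":0,"z":34.6,"wx":0,"wy":0,"wz":0,"fingers":1}
  ],
  "grip_force": 70
}}

```text
time: 16.0
tool_pos: [0.571, -0.1632, 0.1393]
tcp_rot: [1.415, 0.813, -0.82]
wrist_force: [0.3, -0.7, -2.7]
width: 0.124
```

```bash
python3 st.py; python3 snap.py wB3;  python3 - <<'E'
from plan import *
from workcell import monitor
st=monitor.read_state()
for P in ((.53,-.1635,.21),(.47,-.05,.27),(*spot(0,-.033),.17)): print(np.round(P,4),delta(st,np.array(P),RD(16)))
E
```

```text
16.0 [-0.44 -0.02  2.24  0.46  0.49 -0.79] a 0.0939 b -0.0041 y -0.0271 F [ 0.3 -0.7 -2.7] Fa -2.5 Fb -1.1 rot err [-0.03 -0.06 -0.  ] w 0.124
16.0 [-0.435 -0.024  2.241  0.462  0.487 -0.793] [ 0.571  -0.1632  0.1393] [ 0.33 -0.66 -2.69] 0.12446113285497301
[ 0.53   -0.1635  0.21  ] (array([-41.3,  -0.1,  69.9]), array([-4.12, 29.81, 15.92]))
[ 0.47 -0.05  0.27] (array([-101.3,  113.4,  129.9]), array([-4.12, 29.81, 15.92]))
[0.5676 0.2263 0.17  ] (array([ -3.7, 389.7,  29.9]), array([-4.12, 29.81, 15.92]))
```

View pics/wB3.png

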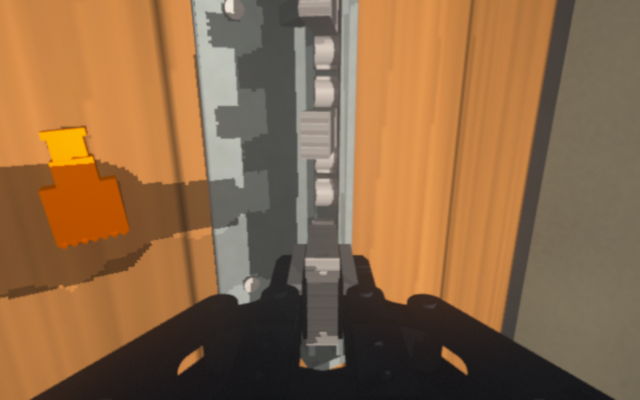

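B is free, carrying only its weight. I'll transfer it to the tray's near half.

Emit:
{"api": "play_rows", "payload": {
  "deltas": [
    {"x":-20,"y":0,"z":35,"wx":0,"wy":0,"wz":0,"fingers":1},
    {"x":-41,"y":0,"z":70,"wx":0,"wy":0,"wz":0,"fingers":1},
    {"x":-70,"y":30,"z":100,"wx":-0.7,"wy":5,"wz":2.7,"fingers":1},
    {"x":-95,"y":75,"z":125,"wx":-1.4,"wy":10,"wz":5.3,"fingers":1},
    {"x":-100,"y":120,"z":130,"wx":-2,"wy":15,"wz":8,"fingers":1},
    {"x":-98,"y":170,"z":130,"wx":-2.7,"wy":20,"wz":10.6,"fingers":1},
    {"x":-90,"y":220,"z":125,"wx":-3.4,"wy":25,"wz":13.3,"fingers":1},
    {"x":-70,"y":270,"z":115,"wx":-4.12,"wy":29.81,"wz":15.92,"fingers":1},
    {"x":-45,"y":320,"z":100,"wx":-4.12,"wy":29.81,"wz":15.92,"fingers":1},
    {"x":-20,"y":360,"z":75,"wx":-4.12,"wy":29.81,"wz":15.92,"fingers":1},
    {"x":-3.7,"y":390,"z":40,"wx":-4.12,"wy":29.81,"wz":15.92,"fingers":1},
    {"x":-3.7,"y":390,"z":30,"wx":-4.12,"wy":29.81,"wz":15.92,"fingers":1},
    {"x":-3.7,"y":390,"z":30,"wx":-4.12,"wy":29.81,"wz":15.92,"fingers":1}
  ]
}}

```text
time: 17.68
tool_pos: [0.567, 0.226, 0.1682]
tcp_rot: [0.999, 1.33, -1.003]
wrist_force: [-0.0, 0.0, -2.3]
width: 0.127
```

```bash
python3 snap.py wT6; python3 look.py sT6 230 100 400 260 4; python3 - <<'E'
from plan import *
from workcell import monitor
st=monitor.read_state();print(delta(st,np.array((*spot(0,-.033),.0569)),RD(16)))
E
```

```text
17.675 [ 0.339  0.211  1.832 -0.     1.102  0.059] [0.567  0.226  0.1682] [-0.02  0.02 -2.28] 0.12672483907151363
17.775 [0.5683 0.2258 0.1706] [-0.2 -0.4 -1.6] [ 0.05 -0.03 -0.01] 0.13000835701072017
(array([  -0.7,    0.4, -113.7]), array([-0.01,  0.07,  0.05]))
```

View pics/wT6.png

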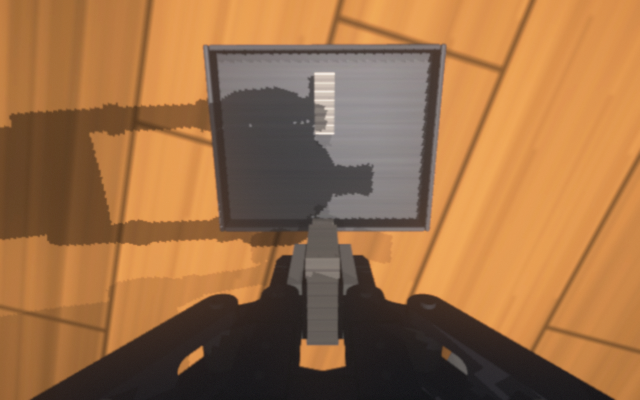

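View pics/sT6.png

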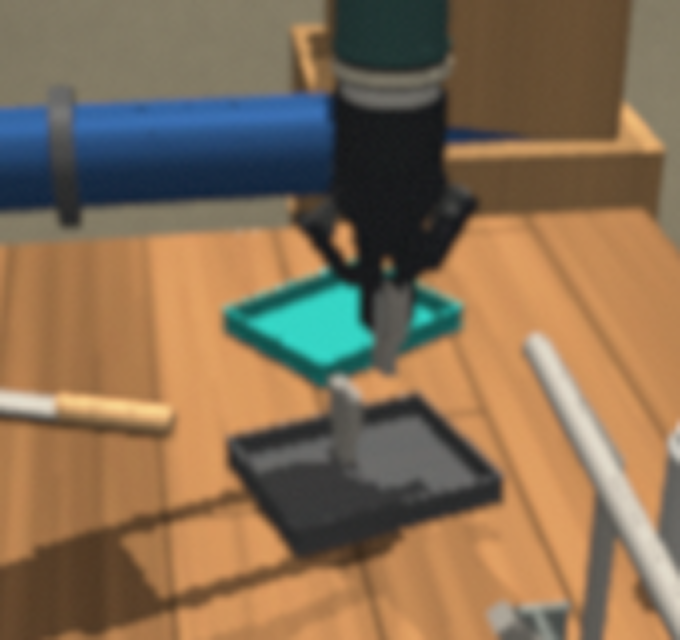

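A still stands, at wrist (324,103) and in the side crop at (345,425). Before lowering B I'll check the tray frame against the rim.

```bash
python3 - <<'E'
from plan import *
w=load("wT6");P=cloud(w)
TR=np.array([[c16,-s16],[s16,c16]])
Q=np.concatenate([(P[...,:2]-TC)@TR,P[...,2:]],-1)
sub=Q[40:240,195:455].reshape(-1,3);m=(sub[:,2]>.021)&(sub[:,2]<.028);q=sub[m];print("rim",np.percentile(q,[1,99],axis=0).round(4).tolist())
m=(sub[:,2]>.06)&(sub[:,2]<.074)&(sub[:,1]>0);print("A",np.percentile(sub[m],[3,50,97],axis=0).round(4).tolist())
print("tcp",(w["pos"][:2]-TC)@TR)
E
```

```text
rim [[-0.085, -0.0667, 0.0212], [0.0845, 0.0728, 0.0268]]
A [[-0.0059, 0.0171, 0.0665], [-0.0004, 0.0345, 0.0683], [0.0056, 0.0511, 0.0701]]
tcp [-0.00069638 -0.03313432]
```

Emit:
{"api": "play_rows", "payload": {
  "deltas": [
    {"x":-1,"y":3,"z":-35,"wx":0,"wy":0,"wz":0,"fingers":1},
    {"x":-1,"y":3,"z":-65,"wx":0,"wy":0,"wz":0,"fingers":1},
    {"x":-1,"y":3,"z":-88,"wx":0,"wy":0,"wz":0,"fingers":1},
    {"x":-1,"y":3,"z":-101,"wx":0,"wy":0,"wz":0,"fingers":1},
    {"x":-1,"y":3,"z":-106,"wx":0,"wy":0,"wz":0,"fingers":1},
    {"x":-1,"y":3,"z":-108,"wx":0,"wy":0,"wz":0,"fingers":1},
    {"x":-1,"y":3,"z":-110,"wx":0,"wy":0,"wz":0,"fingers":1},
    {"x":-1,"y":3,"z":-110,"wx":0,"wy":0,"wz":0,"fingers":1}
  ]
}}

```text
time: 18.77
tool_pos: [0.5674, 0.2297, 0.0601]
tcp_rot: [1.002, 1.328, -1.0]
wrist_force: [0.2, 0.9, -2.5]
width: 0.13
```

```bash
python3 look.py sT7 270 160 370 250 7
```

```text
18.825 [0.5674 0.2297 0.0601] [ 0.6 -0.7 -2. ] [-0.   -0.06 -0.02] 0.12466139245576398
```

View pics/sT7.png

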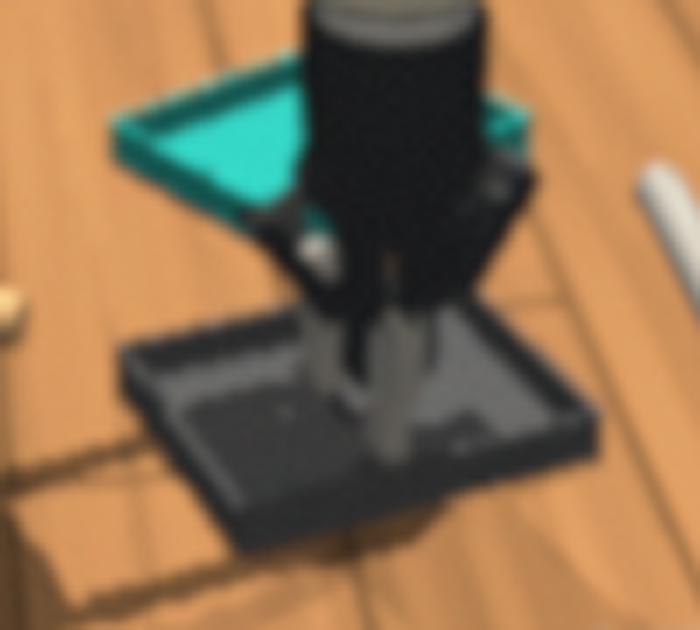

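B is upright inside the near wall at crop (393,400), and A is standing behind it at (325,350). I'll lower to contact in small steps.

Emit:
{"api": "play_rows", "payload": {
  "deltas": [
    {"x":0,"y":0,"z":-1,"wx":0,"wy":0,"wz":0,"fingers":1},
    {"x":0,"y":0,"z":-2,"wx":0,"wy":0,"wz":0,"fingers":1},
    {"x":0,"y":0,"z":-3,"wx":0,"wy":0,"wz":0,"fingers":1},
    {"x":0,"y":0,"z":-3,"wx":0,"wy":0,"wz":0,"fingers":1}
  ]
}}

```text
time: 19.32
tool_pos: [0.5671, 0.2296, 0.0571]
tcp_rot: [1.001, 1.328, -1.001]
wrist_force: [-1.5, -0.2, 3.5]
width: 0.129
```

Contact at TCP z=0.0571, about 5.5 N. Ease and release slowly, as before.

Emit:
{"api": "play_rows", "payload": {
  "deltas": [
    {"x":0,"y":0,"z":0.5,"wx":0,"wy":0,"wz":0,"fingers":1},
    {"x":0,"y":0,"z":0.5,"wx":0,"wy":0,"wz":0,"fingers":1}
  ],
  "grip_force": 20
}}

```text
time: 19.58
tool_pos: [0.5671, 0.2296, 0.0572]
tcp_rot: [1.001, 1.328, -1.001]
wrist_force: [-1.3, 0.5, 1.7]
width: 0.128
```

Emit:
{"api": "play_rows", "payload": {
  "deltas": [
    {"x":0,"y":0,"z":0.2,"wx":0,"wy":0,"wz":0,"fingers":0.74},
    {"x":0,"y":0,"z":0.2,"wx":0,"wy":0,"wz":0,"fingers":0.72},
    {"x":0,"y":0,"z":0.2,"wx":0,"wy":0,"wz":0,"fingers":0.68},
    {"x":0,"y":0,"z":0.2,"wx":0,"wy":0,"wz":0,"fingers":0.6},
    {"x":0,"y":0,"z":0.2,"wx":0,"wy":0,"wz":0,"fingers":0.5},
    {"x":0,"y":0,"z":0.2,"wx":0,"wy":0,"wz":0,"fingers":0.4},
    {"x":0,"y":0,"z":0.2,"wx":0,"wy":0,"wz":0,"fingers":0.3}
  ]
}}

```text
time: 20.45
tool_pos: [0.5671, 0.2296, 0.0573]
tcp_rot: [1.001, 1.328, -1.001]
wrist_force: [-0.4, 0.8, 0.2]
width: 0.349
```

```bash
python3 snap.py wT8; python3 - <<'E'
from plan import *
w=load("wT8");P=cloud(w)
TR=np.array([[c16,-s16],[s16,c16]])
Q=np.concatenate([(P[...,:2]-TC)@TR,P[...,2:]],-1)
print("tcp tray",(w["pos"][:2]-TC)@TR)
for nm,y0,y1 in (("B",-.06,0),("A",.01,.06)):
  for z0,z1 in ((.064,.075),(.04,.06),(.02,.035)):
    m=(Q[...,2]>z0)&(Q[...,2]<z1)&(abs(Q[...,0])<.0105)&(Q[...,1]>y0)&(Q[...,1]<y1);q=Q[m]
    if len(q)>5:print(nm,z0,len(q),np.percentile(q,[3,50,97],axis=0).round(4).tolist())
E
```

```text
20.45 [ 0.344  0.334  1.906 -0.     0.901  0.065] [0.5671 0.2296 0.0573] [-0.43  0.76  0.21] 0.3488939028939584
tcp tray [ 0.00040695 -0.02970118]
B 0.064 3029 [[-0.0055, -0.0444, 0.0661], [0.0002, -0.0272, 0.0682], [0.0058, -0.0114, 0.0699]]
B 0.04 600 [[-0.0054, -0.0118, 0.0409], [0.0002, -0.0114, 0.051], [0.0058, -0.0109, 0.0595]]
B 0.02 6 [[-0.004, -0.0119, 0.0342], [0.0003, -0.0117, 0.0347], [0.0015, -0.0116, 0.035]]
A 0.064 4580 [[-0.0059, 0.0173, 0.0666], [-0.0001, 0.0352, 0.0683], [0.0054, 0.0508, 0.07]]
```

View pics/wT8.png

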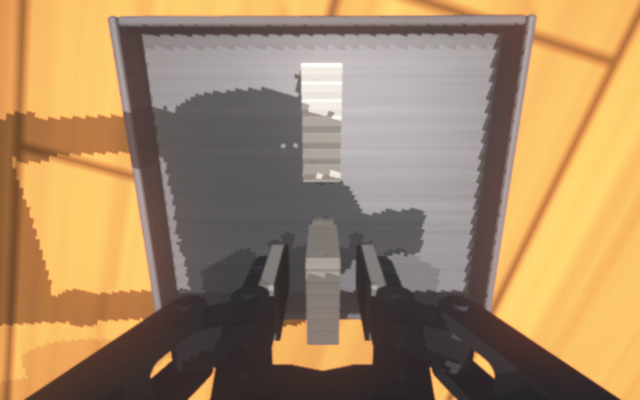

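Both stand vertical in the tray: B at (322,290) between the open pads with gaps on each side, A at (322,120). I'll rise straight up and take a last look.

Emit:
{"api": "play_rows", "payload": {
  "deltas": [
    {"x":0,"y":0,"z":4,"wx":0,"wy":0,"wz":0,"fingers":0.2},
    {"x":0,"y":0,"z":15,"wx":0,"wy":0,"wz":0,"fingers":0.1},
    {"x":0,"y":0,"z":50,"wx":0,"wy":0,"wz":0,"fingers":0.1},
    {"x":0,"y":0,"z":100,"wx":0,"wy":0,"wz":0,"fingers":0.1},
    {"x":-20,"y":0,"z":160,"wx":0,"wy":0,"wz":0,"fingers":0.1},
    {"x":-40,"y":-20,"z":200,"wx":0,"wy":0,"wz":0,"fingers":0.1},
    {"x":-40,"y":-20,"z":200,"wx":0,"wy":0,"wz":0,"fingers":0.1},
    {"x":-40,"y":-20,"z":200,"wx":0,"wy":0,"wz":0,"fingers":0.1}
  ]
}}

```text
time: 21.5
tool_pos: [0.527, 0.2096, 0.2575]
tcp_rot: [1.002, 1.328, -1.001]
wrist_force: [-0.1, -0.3, -0.8]
width: 0.453
```

```bash
python3 snap.py wE; python3 - <<'E'
from plan import *
from workcell import eyes,monitor
s=eyes.read_camera("scene");cv2.imwrite("pics/sceneE.png",s["frame"][:,:,::-1])
d=eyes.read_camera("side");cv2.imwrite("pics/sideE.png",d["frame"][:,:,::-1])
s0=load("scene");D=cv2.absdiff(s0["frame"],s["frame"]).max(2)
for n,(x0,y0,x1,y1) in dict(can=(355,230,395,285),file=(278,118,328,165),narrow=(255,245,295,285),orange=(222,278,237,292)).items(): print(n,D[y0:y1,x0:x1].mean(),(D[y0:y1,x0:x1]>40).sum())
org=np.array([p[0],p[1],0])
for nm,c in (("scene",s),("side",d)):
    Q=(cloud(c)-org)@Rz;a=Q[...,0]*-.5+(Q[...,2]-.06)*.866;b=Q[...,0]*.866+(Q[...,2]-.06)*.5
    for y in (-.084,-.028,.028,.084):
        m=(abs(Q[...,1]-y)<.03)&(a>.063)&(a<.07)&(abs(b)<.02);print(nm,y,m.sum(),b[m].mean() if m.any() else None)
E
```

```text
21.5 [0.335 0.057 1.834 0.    1.249 0.056] [0.527  0.2096 0.2575] [-0.05 -0.29 -0.85] 0.4534784945285626
can 2.817727272727273 0
file 15.016595744680851 242
narrow 4.88375 6
orange 2.8476190476190477 0
scene -0.084 0 None
scene -0.028 0 None
scene 0.028 29 -0.0036936333432886865
scene 0.084 25 -0.0037132015403153053
side -0.084 0 None
side -0.028 0 None
side 0.028 43 -0.005425632878211787
side 0.084 33 -0.005247035936714303
```

View pics/sceneE.png

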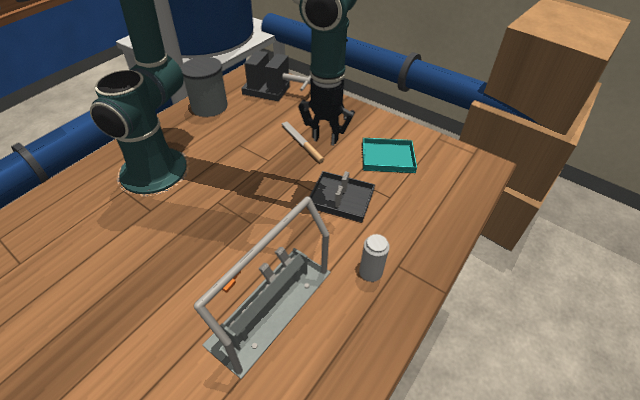

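View pics/sideE.png

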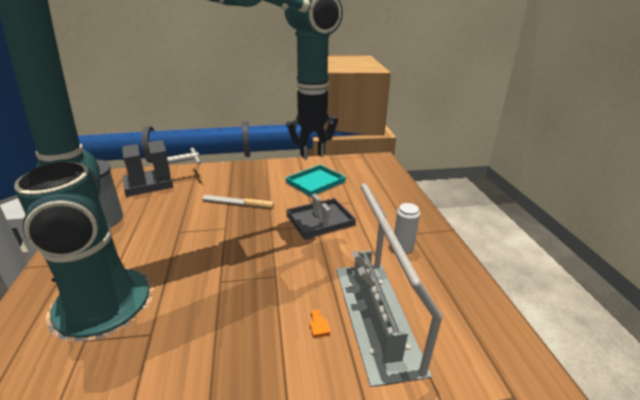

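Both wides stand in the dark tray at scene (342,190), the two narrow ones are still clipped at (266,272) and (282,253), and the can, file and orange chaser look the same as before. The scene-image difference near the file comes from the gripper overlapping it. Handing in.

```bash
python3 -c "
from workcell import finish_job,monitor
print(monitor.read_state()['time']);print(finish_job())"
```

```text
21.65
the job is handed in; nothing more can be done
None
```

Both wide chasers are out of the strip and standing upright on their feet in the dark parts tray. I put the first (slot y = -84 mm) in the tray before unclipping the second (slot y = -28 mm). Each was lowered until its foot touched the floor, then released slowly. The job was handed in at 21.65 s, and the highest wrist force in any reading I took was about 8 N.

**Last checks:**
- **Chasers in the tray:** after each release, depth readings showed it vertical, with its top about 70 mm above the bench. The final pictures, taken after the gripper had lifted away, show both still standing in the tray with nothing touching them.
- **Things left alone:** the two wide slots are empty, and the narrow chasers are still clipped in at the same place and height. The can and the orange look-alike show no change in the images. The image difference at the file was not zero, but that was the gripper overlapping it in the picture; in both camera views it lies where it was.

**Readings that disagreed:**
- **Chaser height:** triangulating the tops from the scene, side and wrist views put them 6–10 mm lower along the lean than the wrist depth did. I trusted the depth because it matched the 66 mm given length at two wrist distances.
- **Loose fit:** clipped in, the chasers leaned loosely in their slots. Closing on the first drew the arm about 4.7 mm sideways with 8 N, so I shifted the arm to follow before pulling.
- **Tray centre:** the rim check put the tray centre about 3 mm off in its y, so I shifted the second placing to allow for that.

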